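# Air the herb propagator: move its vent stay to the third hole

## Task

Air the herb propagator: its glazed vent is shut, with the slot of the metal stay on the roof over the pin. Take the stay by its ball knob, lift it off the pin, let the vent lean out and drop the third of the four round holes (counted from the vent) over the pin, so that the stay lies fully down on the pin's collar and holds the vent. Keep hold of the stay meanwhile so that the vent never falls open, do not force the stay down on the pin, let go at the end, and leave the mug, the mill and the tumbler beside the propagator where they stand.

Things in the scene. Friction and masses are not known exactly. Their poses are not given: they have to be found in the camera images.
- propagator: Fixed oak and glass herb propagator, 252 x 310 mm, roof z = 195 mm. Origin: centre of its foot; x to its back, y left, z up; the vent closes its front. Mid-roof (y = 0) a steel pin, 8 mm thick, 14 tall, flat on top, stands on a 16 mm collar with its top at z = 217.5. Its foot is slotted: the pin was clamped anywhere from x = -14.5 to 3.5 mm, never measured; find it by touch or sight.
- vent (a joint): The vent: glazed oak flap, 308 mm wide, 170 mm high, 0.3 to 0.55 kg, hinged at its foot along y at x = -122, z = 35 mm of the propagator's frame. 0 = shut, upright; positive (rad) = its top leans out to -x. It falls open by its weight (stop at 1.2) unless the stay holds it; on the third round hole it stands at 0.34 to 0.46, as the pin is set (holes are 0.13 to 0.15 apart).
- stay: Flat steel bar, 262 x 20 x 5 mm, 0.16 kg, along the propagator's x over the roof. Origin: its pivot on the vent, 185 mm above the vent's hinge (shut: x = -122, z = 220 mm of the propagator), in the bar's middle plane; x along the bar to the knob, z up. A slot 30 x 10 mm centred at x = 116.5, round 10 mm holes at 140.5, 164.5, 188.5, 212.5 mm. Swings freely up and down, and 0.12 rad sideways.
- stay_knob (a point): Centre of the brass ball knob, 18 mm across, on an 8 mm stem at x = 244.5 mm of the stay, 26 mm above the bar's middle plane. Take hold here, fingers on the two sides across the bar. Raising it raises the holes in proportion to their distance from the pivot; moving it along the propagator's x draws in or lets out the vent.
- stay_slot (a point): Centre of the stay's slot (30 mm along the bar, 10 mm across), on the bar's underside, 128 mm from the knob along the bar. At the start the pin stands in it, anywhere along it, and the bar rests on the collar.
- stay_hole3 (a point): Centre of the third round hole, on the bar's underside, 72 mm from the slot's centre and 56 mm from the knob along the bar: the one to put over the pin. Only 2 mm wider than the pin: beside the hole the bar stands on the pin's top, 14 mm too high, so feel along for the drop. Fully home, the underside lies on the collar.
- mug: White cup, 63 x 88 x 52 mm, beside the propagator on its left; origin at its foot. Bystander.
- mill: Glass and grey pepper mill, 44 mm across, 90 mm tall, beside the propagator on its right; origin at its foot. Bystander.
- tumbler: Small glass tumbler, 51 mm across, 58 mm tall, beside the propagator on its right; origin at its foot. Bystander.

How it is judged:
By the outcome, as a careful person would: the job done as asked, in the order asked, and still so for the second after the job is handed in, with the robot touching nothing.
It also fails if it takes over 51 s, if anything falls off the work surface, if the arm or the gripper's body presses on something with over 40 N, if the wrist force passes 120 N, or if a joint passes its speed limit or range.

## Robot

A 7-joint arm with a two-finger parallel gripper is mounted at the origin on a cart in front of the work surface, level with it; the furniture and walls round the work are solid. World frame = base frame: x ahead of the robot, y to its left, z up, the work surface at z = 0. Lengths are in m, angles in degrees, forces in N, time in s.
With the tool pointing down it reaches from about 0.425 to 0.875 m from the base axis. Payload 4.7 kg.
Tool frame: the origin (TCP) lies on the centre line of the jaws, within the pads' length; the fingertips stand env.nose_length ahead of it and the grasp point (between the pads) lies 8 mm behind it (env.nose_length is the distance from the TCP to the fingertips, in m); y points along the fingers, z is the direction in which the jaws open and shut, and the axes are right-handed (so a half turn about y gives the same grasp; the last joint's range is limited). The gripper opens to 87 mm and grips with 3 to 60 N. Pads are 19 mm wide; open, the fingers measure 117 mm over their backs; the gripper's body (75 mm by 190 mm) begins 51 mm behind the grasp point.
Start: joints at [-62.504, 18.392, -4.016, 83.108, 1.295, 78.541, -3.26], TCP at [0.292, 0.581, 0.21] pointing down, gripper open.
Joint ranges: [-163.93, 163.93], [-17.29, 119.83], [-79.2, 71.16], [3.27, 140.29], [-89.18, 269.18], [5.43, 117.66], [-154.24, 154.24]. Speed limits (degrees/s): [147.25, 147.25, 180, 180, 180, 180, 180].

## Interface

Orientations are given as [roll, pitch, yaw] about the fixed x, y, z axes, in that order (R = Rz(yaw) Ry(pitch) Rx(roll)).
In Python, from cell import env, read_camera, camera_info, job, models gives the robot as it stands.
- The arm moves only by the tool move_arm, never from a script. Its argument "moves" is a list of rows, each a list of 6 numbers: the shift along the tool's x, y, z in mm, then the turn, a rotation vector about the tool's x, y, z in degrees. In form: [[x, y, z, ax, ay, az], ...]. A call has 1 to 20 rows; each row is the pose to reach, as a shift and turn from the pose commanded when the call began, along the tool's axes at that moment; what a row does not reach only later rows make up. A row lasts 1/12 s, in which the tool goes at most 41.7 mm and 7.16 degrees, less where a joint would pass 70% of its speed; a pose out of reach is approached as far as the arm can. A call with a gripper value outside its range is refused whole. "claw" is the finger opening in mm, from 0 to 87, set as the call begins (left out, the last holds). The fingers move at their own pace and stop on an object; "newtons" is the grip in N (left out, the last holds). Time passes only in rows, so rows that repeat a pose let the fingers close. It gives the time, the measured TCP pose, the force and the opening at its end, in the units of the state.
- env.get_obs(): the state, without advancing time (a new reading comes with each control period).
- read_camera(name): name is "scene" or "top" or "wrist"; returns (picture, depth): 420x560x3 uint8, red, green, blue; 420x560 float32, m along the optical axis (not along the pixel's ray), 0 where there is no reading.
- camera_info(name): a dict with "fx", "fy", "cx", "cy" (pixels), "distortion" ([k1, k2, p1, p2, k3] as OpenCV has them; the pictures are not rectified), "R" (3x3) and "t" (3): a world point X has camera coordinates R X + t. Camera axes: x right, y down, z forward; pixel columns grow to the right and rows downward; lengths in m; the calibration is good to about 2 mm. A picture is of the moment at which its call begins: read the wrist's pose just before it. camera_info takes no time and is no camera call; for the wrist camera it gives the pose at the moment of the call.
- job.sign_off(): hands the job in, once; it reports no verdict.
Trained networks look in the newest picture that a camera, given by its name, has taken for a name from the list of things; names that differ only in an ending like _2 or _b are one class to them, and where a whole thing is asked for, a point or a joint stands for the part that bears it (a point fixed in the world has none). Each returns a list of dicts, best first, with "score" (0 to 1); they miss things now and then, are a little off and sometimes report something else, mostly with a low value. They report only what shows in the picture. A call takes as long as a camera call.
- models.spot_in(target, camera): "point" ([x, y, z] in m, in world coordinates, good to about 4 mm: the middle of the surface that is visible of it).
- models.cut_out(target, camera): "mask" (420x560 bool, what is visible of it).
The state is a dict: "time_s": time; "qpos": joint angles; "joint_velocities": joint speeds; "effort": joint torques, N m; "tool_pos": TCP position; "tool_rot": TCP orientation; "force": force on the tool from outside, world axes, zero at the start; "wrist_torque": the same for the moment, N m; "grip_width": finger opening in m.
Only numpy, scipy, OpenCV 4.12 (cv2) and the standard library are available. Lean on these libraries where they do the work, as an engineer would, in place of code of your own. Each camera call takes 0.05 s, during which the arm holds its last target.

## Working session

There is one attempt and no reset: what is moved stays moved. The work goes in short steps, Python scripts to look and compute and a tool call to move; the robot and the scene stay as the last step left them, time stands still between calls to the robot, and variables do not carry over. Pictures are saved under pics/ and viewed, and the job is handed in when it is done.

Besides the shell and the picture viewer there is one more tool, called after "Emit:" in YAML: its name, and indented under it one key for each argument. move_arm: Moves the arm, as the interface text tells. Its arguments: {"type":"object","properties":{"moves":{"type":"array","items":{"type":"array","items":{"type":"number"}}},"claw":{"type":"number"},"newtons":{"type":"number"}},"required":["moves"]}

```bash
mkdir -p pics; ls; cat > h.py <<'E'
from cell import env, read_camera, camera_info, job, models
import numpy as np, cv2
from scipy.spatial.transform import Rotation as Ro
np.set_printoptions(precision=4,suppress=True)
def save(name,fn):
    p,d=read_camera(name); cv2.imwrite('pics/'+fn,p[:,:,::-1]); return p,d
E
python3 - <<'E'
from h import *
o=env.get_obs(); print(o, env.nose_length)
for c in ['scene','top','wrist']:
    save(c,c+'0.png'); i=camera_info(c); print(c,i)
    for t in (['stay_knob','stay_slot','stay_hole3','propagator'] if c!='wrist' else []):
        print(t,[(r['score'],np.array(r['point'])) for r in models.spot_in(t,c)][:2])
E
```

```text
pics
{'time_s': 0.0, 'qpos': array([-62.506 ,  18.4396,  -4.0163,  83.1728,   1.298 ,  78.5415,
        -3.2613]), 'joint_velocities': array([ 0.0342,  0.0224,  0.0105,  0.1473,  0.0238, -0.0237, -0.0588]), 'effort': array([  0.0003, -49.1286,  -0.4038, -31.2531,  -0.0639,   0.0437,
         0.0002]), 'tool_pos': array([0.2917, 0.5802, 0.2092]), 'tool_rot': array([-90.1084,  -0.0083, -26.6844]), 'force': array([-0.6334,  0.3372,  0.4981]), 'wrist_torque': array([ 0.0059,  0.0151, -0.0142]), 'grip_width': 0.08717419601782218} 0.011
scene {'fx': 488.6921435258275, 'fy': 488.6921435258275, 'cx': 277.0800677917861, 'cy': 207.1697520780358, 'distortion': array([0.0338, 0.    , 0.    , 0.    , 0.    ]), 'R': array([[ 0.7501, -0.6613, -0.0091],
       [-0.5442, -0.6092, -0.5768],
       [ 0.3759,  0.4376, -0.8168]]), 't': array([-0.3737,  0.4392,  1.0555])}
stay_knob [(0.66, array([ 0.567 , -0.0696,  0.2206])), (0.66, array([ 0.5339, -0.109 ,  0.1881]))]
stay_slot [(0.95, array([ 0.5655, -0.0713,  0.2221]))]
stay_hole3 [(0.83, array([ 0.5651, -0.0673,  0.2238]))]
propagator [(0.66, array([ 
[... 215 characters left out ...]
([[ 0.1956, -0.9807,  0.0015],
       [-0.7751, -0.1555, -0.6124],
       [ 0.6008,  0.1187, -0.7905]]), 't': array([-0.0406,  0.5565,  0.7774])}
stay_knob [(0.79, array([ 0.5492, -0.0614,  0.2223]))]
stay_slot [(0.87, array([ 0.5503, -0.0631,  0.2275]))]
stay_hole3 [(0.57, array([ 0.5513, -0.0609,  0.2224]))]
propagator [(0.65, array([ 0.4973, -0.0628,  0.1906]))]
wrist {'fx': 337.6514811712943, 'fy': 337.6514811712943, 'cx': 278.47856194653036, 'cy': 210.37889808723793, 'distortion': array([-0.0134,  0.    ,  0.    ,  0.    ,  0.    ]), 'R': array([[ 0.4484,  0.8938, -0.0003],
       [ 0.8598, -0.4313,  0.2733],
       [ 0.2442, -0.1229, -0.9619]]), 't': array([-0.6498, -0.0351,  0.3901])}
```

View pics/scene0.png

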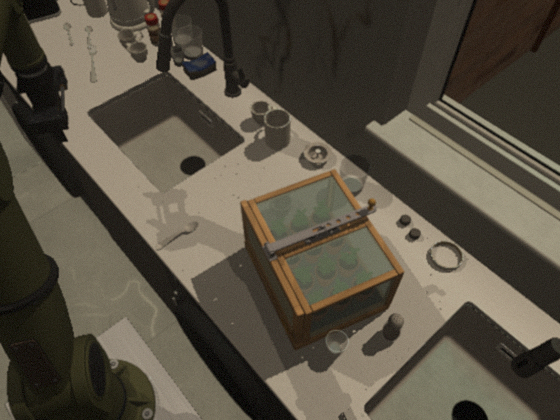

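View pics/top0.png

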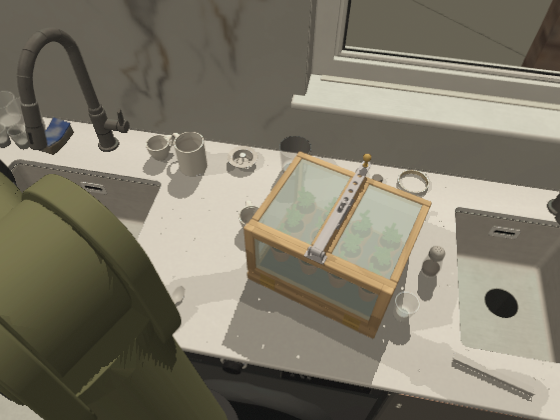

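View pics/wrist0.png

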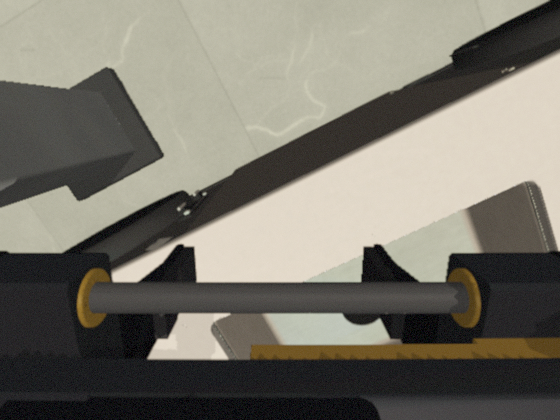

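The scene picture shows the stay running from about (270,248) to the ball knob at (372,203). In the top picture it runs from (318,252) to the knob at (367,157). I'll measure it precisely next.

```bash
cat >> h.py <<'E'
def ray(c,uv,i=None):
    i=i or camera_info(c)
    K=np.array([[i['fx'],0,i['cx']],[0,i['fy'],i['cy']],[0,0,1]])
    n=cv2.undistortPoints(np.array([[uv]],float),K,np.array(i['distortion']))[0,0]
    C=-i['R'].T@i['t']; d=i['R'].T@np.array([n[0],n[1],1]); return C,d
def atz(c,uv,z,i=None):
    C,d=ray(c,uv,i); return C+d*(z-C[2])/d[2]
def tri(r1,r2):
    C1,d1=r1;C2,d2=r2
    A=np.stack([d1,-d2],1); s=np.linalg.lstsq(A,C2-C1,rcond=None)[0]
    p,q=C1+s[0]*d1,C2+s[1]*d2; return (p+q)/2,np.linalg.norm(p-q)
def proj(c,X,i=None):
    i=i or camera_info(c)
    K=np.array([[i['fx'],0,i['cx']],[0,i['fy'],i['cy']],[0,0,1]])
    return cv2.projectPoints(np.atleast_2d(np.array(X,float)),cv2.Rodrigues(i['R'])[0],i['t'],K,np.array(i['distortion']))[0][:,0]
E
python3 - <<'E'
from h import *
for c,(x0,y0,x1,y1) in {'scene':(230,150,420,350),'top':(230,130,440,340)}.items():
    p=cv2.imread(f'pics/{c}0.png')
    q=cv2.resize(p[y0:y1,x0:x1],None,fx=3,fy=3,interpolation=cv2.INTER_CUBIC)[:600,:800]
    q=np.clip(q*1.4,0,255).astype(np.uint8)
    cv2.imwrite(f'pics/{c}0z.png',q)
E
```

```text
(no output)
```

View pics/scene0z.png

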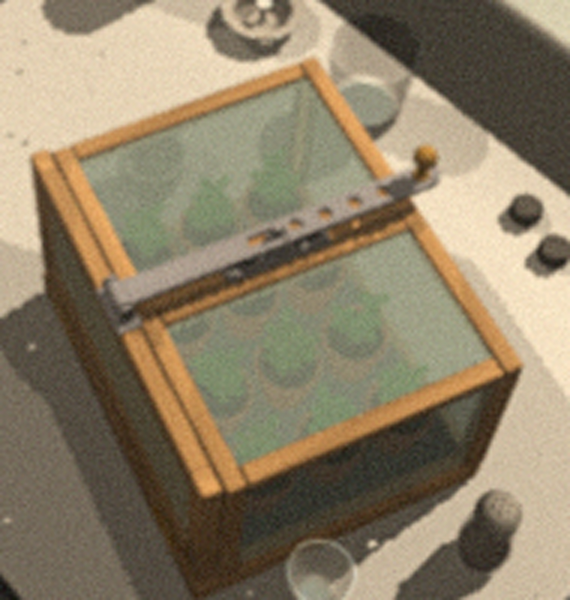

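View pics/top0z.png

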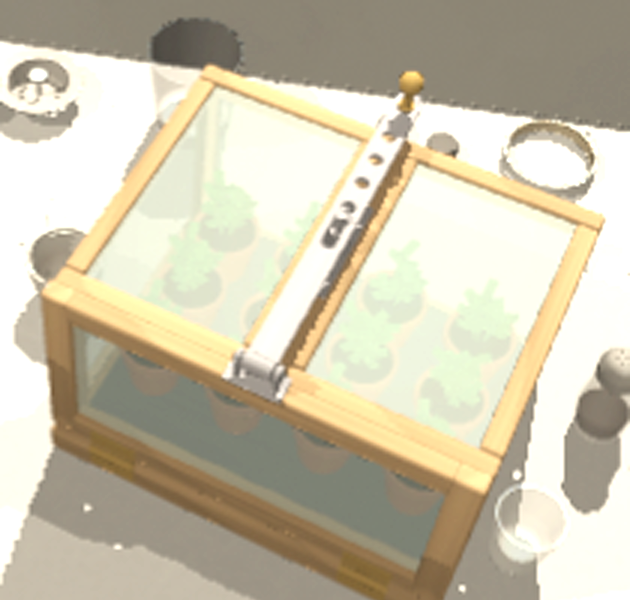

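```bash
python3 - <<'E'
from h import *
I={c:camera_info(c) for c in ['scene','top']}
R={}
for c,(u,v) in {'scene':(372,202),'top':(367,157)}.items():
    p=cv2.imread(f'pics/{c}0.png'); h=cv2.cvtColor(p,cv2.COLOR_BGR2HSV)
    s=h[v-9:v+10,u-9:u+10]; print(c); print(s[:,:,1]); 
    q=cv2.resize(p[v-25:v+115,u-120:u+25] if c=='scene' else p[v-15:v+105,u-60:u+20],None,fx=5 ,fy=5,interpolation=cv2.INTER_CUBIC)[:600,:800]
    cv2.imwrite(f'pics/{c}0zz.png',np.clip(q*1.3,0,255).astype(np.uint8))
k,e=tri(ray('scene',(372,202.3),I['scene']),ray('top',(367,157.3),I['top'])); print('knob',k,e)
for n,a,b in [('BL',(334.3,170),(300,152.7)),('BR',(403.3,273.3),(431,203.3))]:
    print(n,tri(ray('scene',a,I['scene']),ray('top',b,I['top'])), atz('scene',a,.195,I['scene']),atz('top',b,.195,I['top']))
E
```

```text
scene
[[ 60  56  53  54  57  57  55  57  53  61  55  59  54  55  52  53  67  48
   61]
 [ 52  60  53  57  56  59  53  55  56  53  53  60  52  54  52  54  52  61
   51]
 [ 64  52  55  53  51  52  55  59  57  52  58  55  53  54  56  59  54  50
   55]
 [ 52  48  54  59  55  54  60  52  53  55  57  56  49  53  51  54  59  53
   50]
 [ 57  56  59  54  59  51  57  56  66  66  61  55  53  54  56  56  55  56
   59]
 [ 52  53  57  60  50  56  73  89 104 109  93  74  55  53  53  51  59  52
   53]
 [ 52  57  49  50  53  73 106 148 162 154 151 108  70  55  51  54  58  58
   60]
 [ 52  60  61  58  64  94 147 177 169 172 169 141 104  63  59  58  52  51
   61]
 [ 56  56  51  58  64 100 170 176 179 158 173 158 113  65  55  56  52  56
   52]
 [ 53  55  55  53  67 129 168 154 170 159 167 169 118  76  49  52  59  54
   50]
 [ 55  54  50  55  62  93 143 165 152 167 155 156  95  64  53  53  62  54
   58]
 [ 54  52  52  58  56  69 107 172 140 155 158 124  91  61  53  55  49  58
   55]
 [ 55  57  46  55  53  67 111 127 142 143 101  81  57  53  56  57  52  55
   54]
 [ 52  48  51  43  60  98 142 150 148 123
[... 1587 characters left out ...]
33  35  41  31  12  24  63 147 146  98  28  25  33  40  40  44  44  43
   40]
 [ 30  28  29  17  13  70 144 145 147 107  29  25  33  39  40  38  40  42
   40]
 [ 30  29  27  23  62 122 147 146 147 139  38  24  26  32  33  36  39  41
   37]
 [ 30  28  25  24  45 129 148 146 148 138  48  22  25  28  30  29  30  30
   24]
 [ 28  26  25  25  37 101 138 142 141 109  28  14  25  29  28  28  28  28
   28]]
knob [ 0.6871 -0.1035  0.2408] 0.0002642127573655936
BL (array([0.7245, 0.0431, 0.1884]), np.float64(0.0013527108033568021)) [0.7209 0.0402 0.195 ] [0.7172 0.042  0.195 ]
BR (array([ 0.635 , -0.25  ,  0.1853]), np.float64(0.0006861024652262309)) [ 0.6293 -0.2522  0.195 ] [ 0.627  -0.2474  0.195 ]
```

View pics/top0zz.png

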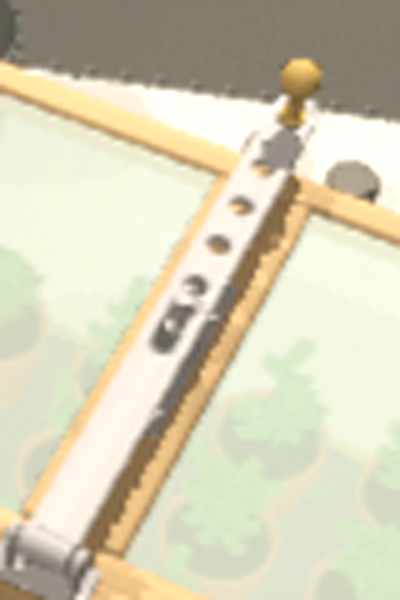

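```bash
python3 - <<'E'
from h import *
from scipy.optimize import least_squares
I={c:camera_info(c) for c in ['scene','top']}
# blob centroid of ball
obs=[]
def P(th,p):
    x,y,a=th[:3]; c,s=np.cos(a),np.sin(a); return np.array([x+c*p[0]-s*p[1],y+s*p[0]+c*p[1],p[2]])
pts={'BL':(.126,.155,.195),'BR':(.126,-.155,.195),'knob':(.1225,0,.246)}
px={'scene':{'BL':(334.3,170),'BR':(403.3,273.3),'knob':(371.8,201.3)},'top':{'BL':(300,152.7),'BR':(431,203.3),'knob':(367,156.4)}}
o=(307,142)
for i,(u,v) in enumerate([(195,287),(219,244),(242,206)]):
    n=f'h{i+1}'; pts[n]=(-.122+.1405+.024*i,0,.2225); px['top'][n]=(o[0]+u/5,o[1]+v/5)
so=(230,150)
def f(th,full=False):
    r=[]
    for c in px:
        for n in px[c]:
            d=(proj(c,P(th,pts[n]),I[c])[0]-px[c][n]); r+=list(d)
            if full: print(c,n,d)
    return r
s=least_squares(f,[.56,-.07,-.3],loss='soft_l1'); f(s.x,True); th=s.x
print(th[:2],np.degrees(th[2]),'knob',P(th,pts['knob']))
# pin in top picture: predicted pixel vs x
for x in np.arange(-.0145,.004,.003): print(x,(proj('top',P(th,(x,0,.2315)),I['top'])[0]-o)*5,(proj('top',P(th,(x,0,.2225)),I['top'])[0]-o)*5)
# obstacles by depth
for c in I:
    p,d=read_camera(c); i=I[c]
    v,u=np.nonzero(d>0); 
    K=np.array([[i['fx'],0,i['cx']],[0,i['fy'],i['cy']],[0,0,1]])
    n=cv2.undistortPoints(np.stack([u,v],1).astype(float)[:,None],K,np.array(i['distortion']))[:,0]
    z=d[v,u][:,None]; X=(np.hstack([n*z,z])-i['t'])@i['R']
    ok=(X[:,2]>.2)&(X[:,0]>.3)&(X[:,2]<.6)
    Y=X[ok]
    key=np.unique(np.round(Y/0.08).astype(int),axis=0,return_counts=True)
    for k,m in zip(*key):
        if m>15: print(c,k*0.08,m)
print(-camera_info('wrist')['R'].T@camera_info('wrist')['t'])
E
```

```text
scene BL [ 1.2922 -2.2207]
scene BR [ 1.3118 -1.2285]
scene knob [-2.4346  2.0398]
top BL [ 0.3208 -3.4703]
top BR [ 2.3397 -2.0481]
top knob [0.0323 2.3547]
top h1 [-0.503   0.4672]
top h2 [-0.5271  1.009 ]
top h3 [-0.4803  0.767 ]
[ 0.5609 -0.0661] -17.77572466201839 knob [ 0.6775 -0.1035  0.246 ]
-0.0145 [161.1    332.5449] [158.5483 346.5814]
-0.0115 [164.2592 327.2335] [161.6879 341.2864]
-0.008499999999999999 [167.4072 321.9408] [164.8164 336.0098]
-0.005499999999999998 [170.544  316.6667] [167.9339 330.7516]
-0.002499999999999997 [173.6698 311.411 ] [171.0405 325.5116]
0.0005000000000000039 [176.7845 306.1738] [174.1362 320.2899]
0.003500000000000005 [179.8883 300.9548] [177.2211 315.0862]
scene [0.32 0.48 0.56] 66
scene [0.32 0.56 0.32] 177
scene [0.32 0.56 0.4 ] 316
scene [0.32 0.56 0.48] 439
scene [0.32 0.56 0.56] 182
scene [0.32 0.64 0.24] 32
scene [0.32 0.64 0.32] 241
scene [ 0.4  -0.16  0.24] 205
scene [ 0.4  -0.08  0.24] 176
scene [0.4  0.64 0.32] 35
scene [ 0.48 -0.08  0.24] 318
scene [0.48 0.   0.24] 296
scene [0.48 0.08 0.24] 175
scene [ 0.56 -0.08  0.24] 346
scene [
[... 3752 characters left out ...]
.56  0.24] 348
top [ 0.96 -0.48  0.24] 979
top [ 0.96 -0.4   0.24] 1017
top [ 0.96 -0.32  0.24] 863
top [ 0.96 -0.24  0.24] 816
top [ 0.96 -0.16  0.24] 805
top [ 0.96 -0.08  0.24] 802
top [0.96 0.   0.24] 851
top [0.96 0.   0.32] 242
top [0.96 0.   0.4 ] 238
top [0.96 0.08 0.24] 308
top [0.96 0.08 0.32] 252
top [0.96 0.08 0.4 ] 236
top [ 1.04 -0.56  0.24] 156
top [ 1.04 -0.48  0.24] 639
top [ 1.04 -0.4   0.24] 629
top [ 1.04 -0.32  0.24] 736
top [ 1.04 -0.24  0.24] 727
top [ 1.04 -0.16  0.24] 700
top [ 1.04 -0.08  0.24] 681
top [1.04 0.   0.24] 452
top [1.04 0.   0.32] 475
top [1.04 0.   0.4 ] 249
top [1.04 0.08 0.24] 99
top [1.04 0.08 0.32] 132
top [1.04 0.08 0.4 ] 45
[0.2263 0.6136 0.3847]
```

Emit:
move_arm:
  moves:
    - [0,-20,0,0,0,0]
    - [8,-50,-6,0,0,0]
    - [25,-80,-17,0,0,0]
    - [50,-105,-33,0,-1,0]
    - [80,-125,-54,0,-2,0]
    - [112,-140,-75,0,-3,0]
    - [145,-150,-97,0,-4,0]
    - [178,-150,-119,0,-5,0]
    - [211,-150,-141,0,-6,0]
    - [244,-150,-163,0,-7,0]
    - [277,-150,-185,0,-8,0]
    - [310,-150,-207,0,-9,0]
    - [343,-150,-229,0,-9,0]
    - [376,-150,-252,0,-9,0]
    - [409,-150,-274,0,-9,0]
    - [442,-150,-296,0,-9,0]
    - [475,-150,-318,0,-9,0]
    - [508,-150,-340,0,-9,0]
    - [541,-150,-362,0,-9,0]
    - [574,-150,-384,0,-9,0]
  claw: 50

```text
time_s: 2.32
tool_pos: [0.633, -0.0218, 0.3607]
tool_rot: [-90.0, -0.0, -17.7]
force: [0.8, 0.7, -0.2]
grip_width: 0.0499
```

Emit:
move_arm:
  moves:
    - [30,0,-28,0,0,0]
    - [55,0,-50,0,0,0]
    - [68,0,-62,0,0,0]
    - [70,0,-64,0,0,0]
    - [70,0,-64,0,0,0]
    - [70,0,-64,0,0,0]

```text
time_s: 2.82
tool_pos: [0.6795, -0.1012, 0.3602]
tool_rot: [-89.9, 0.0, -17.6]
force: [-0.1, 0.3, 0.2]
grip_width: 0.0501
```

```bash
python3 - <<'E'
from h import *
o=env.get_obs(); print(o['time_s'],o['tool_pos'],o['tool_rot'],o['force'])
i=camera_info('wrist'); np.savez('w1.npz',**i)
p,d=save('wrist','w1.png'); np.save('w1d.npy',d)
cv2.imwrite('pics/w1z.png',cv2.resize(p[100:400,80:480,::-1],None,fx=2,fy=2,interpolation=cv2.INTER_CUBIC))
for t in ['stay_knob','stay_slot','stay_hole3']:
    for r in models.spot_in(t,'wrist')[:2]: print(t,r['score'],np.array(r['point']),proj('wrist',r['point'],i))
E
```

```text
2.8167 [ 0.6795 -0.1012  0.3602] [-89.9407   0.0313 -17.6269] [-0.1233  0.3286  0.1714]
stay_knob 0.59 [ 0.6043 -0.0801  0.2237] [[275.7788 109.2482]]
stay_slot 0.56 [ 0.602  -0.0785  0.222 ] [[276.7233 106.1338]]
stay_hole3 0.71 [ 0.6023 -0.0807  0.219 ] [[274.4982 107.3244]]
```

View pics/w1z.png

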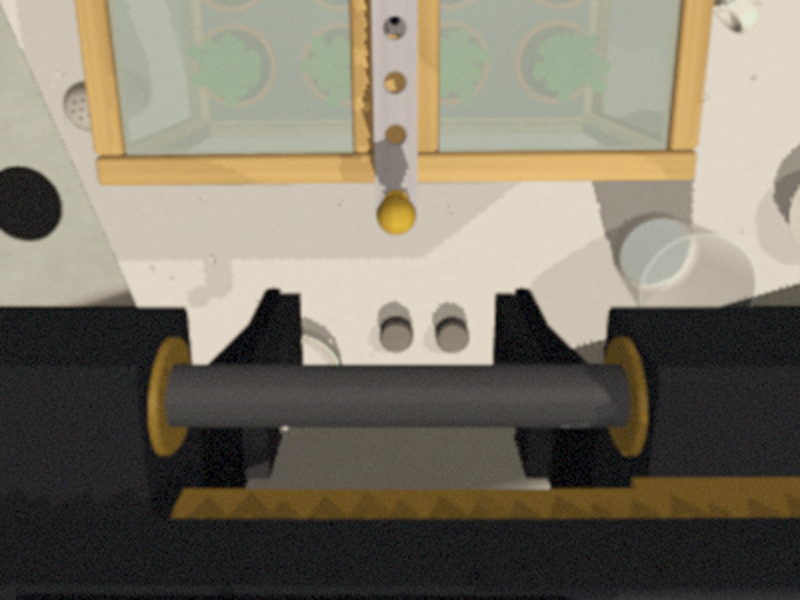

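View pics/w1.png

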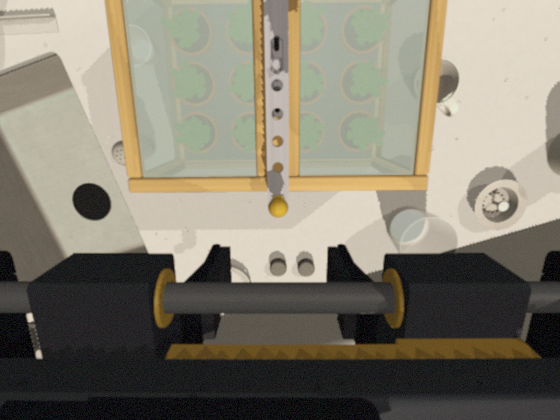

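```bash
python3 - <<'E'
from h import *
i=dict(np.load('w1.npz'))
p=cv2.imread('pics/w1.png')
cv2.imwrite('pics/w1s.png',cv2.resize(p[0:100,240:310],None,fx=6,fy=6,interpolation=cv2.INTER_CUBIC))
h=cv2.cvtColor(p,cv2.COLOR_BGR2HSV)
m=(h[195:225,260:300,1]>150); v,u=np.nonzero(m); kb=(u.mean()+260,v.mean()+195); print(kb,m.sum(),np.ptp(u)+1,np.ptp(v)+1)
k=atz('wrist',kb,.246,i); print('knob',k, 'z.240',atz('wrist',kb,.240,i))
for n,uv in {'h1':(277.2,86),'h2':(277.4,113.5),'h3':(277,141),'h4':(277.5,167),'BL':(427,177.5),'BR':(129,180)}.items():
    z=.195 if n[0]=='B' else .2225
    print(n,atz('wrist',uv,z,i), np.linalg.norm(atz('wrist',uv,z,i)[:2]-k[:2]))
d=np.load('w1d.npy'); print(d[200:216:3,272:286:3])
E
```

```text
(np.float64(277.6630434782609), np.float64(206.17753623188406)) 276 18 21
knob [ 0.6836 -0.1035  0.246 ] z.240 [ 0.6851 -0.104   0.24  ]
h1 [ 0.5861 -0.073   0.2225] 0.10214612250490943
h2 [ 0.6082 -0.0798  0.2225] 0.07905085826214395
h3 [ 0.631  -0.0875  0.2225] 0.05499361270002446
h4 [ 0.6537 -0.0942  0.2225] 0.03128664086385996
BL [0.7139 0.0467 0.195 ] 0.153223785725879
BR [ 0.6244 -0.2442  0.195 ] 0.15266137936911264
[[0.2945 0.2933 0.2912 0.2936 0.2962]
 [0.293  0.2916 0.2915 0.2922 0.2927]
 [0.2914 0.2918 0.2909 0.2908 0.2918]
 [0.293  0.2924 0.2902 0.2911 0.2936]
 [0.2921 0.2924 0.292  0.2924 0.293 ]
 [0.2965 0.2942 0.2939 0.2955 0.5586]]
```

View pics/w1s.png

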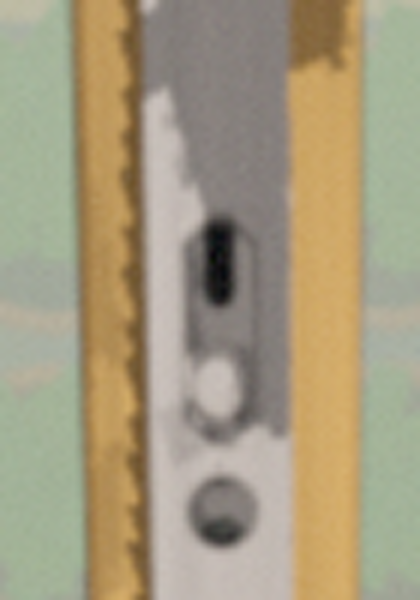

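```bash
python3 - <<'E'
from h import *
i=dict(np.load('w1.npz'))
pin=atz('wrist',(276.3,64.2),.2315,i); s1=atz('wrist',(276.5,36.3),.2225,i); s2=atz('wrist',(276.5,72.5),.2225,i)
s1,s2=sorted([s1,s2],key=lambda a:a[0])
k=np.array([.6836,-.1035,.246]); u=np.array([np.cos(np.radians(-17.4)),np.sin(np.radians(-17.4)),0])
print(pin,s1,s2,(s2-s1)@u, (pin-s1)@u,(s2-pin)@u,(k-pin)@u,(k-(s1+s2)/2)@u)
for z in [.2315]:
  for v in (62.5,66): print(((s1+s2)/2-atz('wrist',(276.3,v),z,i))@u)
o=env.get_obs()['tool_pos']; d=k-o; print(d@u, d@np.array([-u[1],u[0],0]))
E
```

```text
[ 0.5702 -0.0687  0.2315] [ 0.5483 -0.0616  0.2225] [ 0.5754 -0.0702  0.2225] 0.028501936668472293 0.023045827651942116 0.005456109016530174 0.11860900320276802 0.12740386252047403
-0.0074789208641917685
-0.010191627429560398
0.004848084231520163 -0.0016515377803987307
```

The wrist view shows the knob at (278,206), the bright pin top in the knob end of the slot at (276,64), and round holes 1 to 4 at rows 86, 113, 141 and 167. I'm going down on the knob now.

Emit:
move_arm:
  moves:
    - [5,15,-2,0,0,0]
    - [5,40,-2,0,0,0]
    - [5,65,-2,0,0,0]
    - [5,85,-2,0,0,0]
    - [5,100,-2,0,0,0]
    - [5,110,-2,0,0,0]
    - [5,117,-2,0,0,0]
    - [5,120,-2,0,0,0]
    - [5,120,-2,0,0,0]

```text
time_s: 3.77
tool_pos: [0.6838, -0.1054, 0.2404]
tool_rot: [-90.0, -0.0, -17.7]
force: [0.4, 0.4, 0.3]
grip_width: 0.0498
```

```bash
python3 - <<'E'
from h import *
o=env.get_obs(); print(o['time_s'],o['tool_pos'],o['tool_rot'],o['force'])
p,d=save('wrist','w2.png'); save('scene','s2.png')
q=cv2.imread('pics/s2.png'); cv2.imwrite('pics/s2z.png',cv2.resize(q[130:290,230:430],None,fx=3,fy=3,interpolation=cv2.INTER_CUBIC))
from scipy.optimize import fsolve
for px in (1.5,3.3):
    f=lambda v:[-122-185*np.sin(v[0])+188.5*np.cos(v[1])+2.5*np.sin(v[1])-px, 35+185*np.cos(v[0])+188.5*np.sin(v[1])-2.5*np.cos(v[1])-217.5-8*np.tan(v[1])]
    t,ph=fsolve(f,[.4,.05]); 
    kx=-122-185*np.sin(t)+244.5*np.cos(ph)-26*np.sin(ph); kz=35+185*np.cos(t)+244.5*np.sin(ph)+26*np.cos(ph)
    print(px,t,np.degrees(ph),'knob target',kx,kz)
E
```

```text
3.7667 [ 0.6838 -0.1054  0.2404] [-89.9895  -0.006  -17.6587] [0.3537 0.3744 0.2599]
1.5 0.35766038535294825 3.717443992434404 knob target 55.53434220645336 250.09063956812318
3.3 0.3474878114576812 3.5108767171422177 knob target 57.44961517563911 249.86666534609054
```

View pics/w2.png

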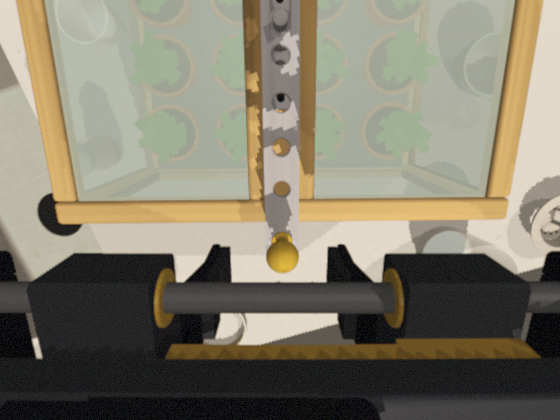

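View pics/s2z.png

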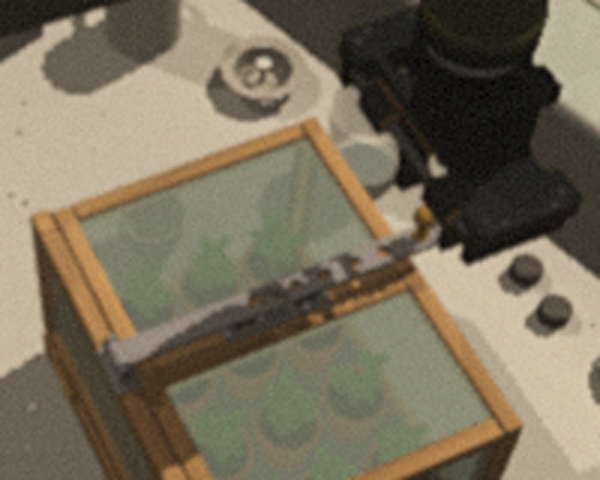

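```bash
python3 - <<'E'
from h import *
i=camera_info('wrist'); o=env.get_obs()
p=cv2.imread('pics/w2.png'); h=cv2.cvtColor(p,cv2.COLOR_BGR2HSV)
m=(h[243:280,262:305,1]>150); v,u=np.nonzero(m); kb=(u.mean()+262,243+v.mean()); print(kb,np.ptp(u)+1,np.ptp(v)+1)
print(atz('wrist',(282.3,257),.246,i))
a=np.radians(o['tool_rot'][2]); ux=np.array([np.cos(a),np.sin(a),0]);uy=np.array([-np.sin(a),np.cos(a),0])
g=o['tool_pos']+[0,0,.008]; d=atz('wrist',(282.3,257),.246,i)-g; print(d@ux,d@uy)
print(proj('wrist',g,i), proj('wrist',g-[0,0,.002],i))
d=read_camera('wrist')[1]; print(d[245:270:4,274:292:4])
E
```

```text
(np.float64(282.10533515731873), np.float64(256.49110807113544)) 31 29
[ 0.6859 -0.1045  0.246 ]
0.0011690143753731353 0.0017382743504612637
[[279.1214 257.6242]] [[279.1146 256.1063]]
[[0.1782 0.1765 0.1766 0.1769 0.177 ]
 [0.1761 0.1752 0.1754 0.1763 0.1765]
 [0.1761 0.175  0.1749 0.174  0.1747]
 [0.1752 0.1757 0.1745 0.1746 0.1752]
 [0.1762 0.1759 0.1747 0.1747 0.1765]
 [0.1769 0.1763 0.1752 0.1755 0.1775]
 [0.4562 0.1783 0.1774 0.1788 0.1814]]
```

Well aligned. I'll shift 1.5 mm sideways and close on the knob.

Emit:
move_arm:
  moves:
    - [1,0,1.5,0,0,0]
    - [1,0,1.5,0,0,0]
    - [1,0,1.5,0,0,0]
    - [1,0,1.5,0,0,0]
    - [1,0,1.5,0,0,0]
    - [1,0,1.5,0,0,0]
    - [1,0,1.5,0,0,0]
    - [1,0,1.5,0,0,0]
    - [1,0,1.5,0,0,0]
    - [1,0,1.5,0,0,0]
  claw: 0
  newtons: 20

```text
time_s: 4.75
tool_pos: [0.6857, -0.1046, 0.2422]
tool_rot: [-89.9, -0.1, -17.7]
force: [-1.2, 0.5, 6.4]
grip_width: 0.0013
```

```bash
python3 - <<'E'
from h import *
o=env.get_obs(); print(o)
p,d=save('wrist','w3.png'); save('scene','s3.png'); save('top','t3.png')
q=cv2.imread('pics/s3.png')[140:260,300:450]; r=cv2.imread('pics/t3.png')[110:230,300:450]
cv2.imwrite('pics/st3.png',np.hstack([cv2.resize(a,(400,320),interpolation=cv2.INTER_CUBIC) for a in (q,r)]))
E
```

```text
{'time_s': 4.75, 'qpos': array([-11.7238,  24.1686,  25.9617,  74.2824, -10.4298,  83.7101,
        85.6801]), 'joint_velocities': array([-0.0436, -0.0784,  0.0534, -0.0198, -0.0615, -0.0602, -0.0239]), 'effort': array([  0.2625, -47.4713,   5.5818, -28.5884,   0.1492,  -0.342 ,
         0.0012]), 'tool_pos': array([ 0.6857, -0.1046,  0.2422]), 'tool_rot': array([-89.9459,  -0.1327, -17.6784]), 'force': array([-1.2211,  0.479 ,  6.4049]), 'wrist_torque': array([ 0.1732,  0.257 , -0.0293]), 'grip_width': 0.0013102893259617637}
```

View pics/w3.png

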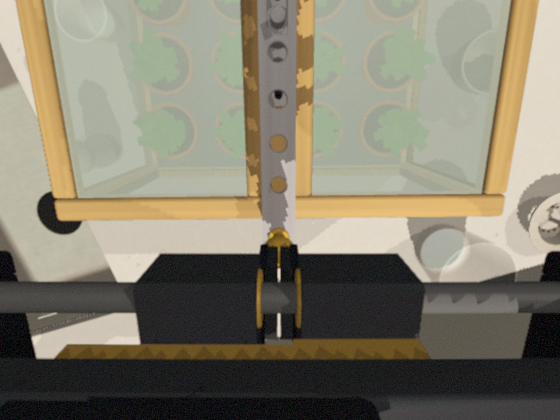

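View pics/st3.png

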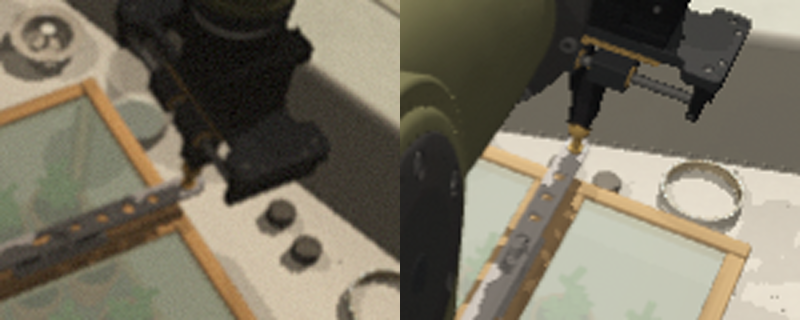

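```bash
python3 - <<'E'
from h import *
i=camera_info('wrist')
p,d=read_camera('wrist')
cv2.imwrite('pics/w3z.png',cv2.resize(p[210:350,230:330,::-1],None,fx=4,fy=4,interpolation=cv2.INTER_CUBIC))
def pt(u,v):
    C,dd=ray('wrist',(u,v),i); return C+dd*d[v,u]/(i['R']@dd)[2]
for uv in [(279,232),(279,236),(279,240),(270,238),(288,238),(279,210),(279,160),(265,250),(265,260),(292,260),(265,330),(290,330)]: print(uv,d[uv[1],uv[0]],pt(*uv))
t=env.get_obs()['tool_pos']
print('tip proj',proj('wrist',t-[0,0,.011],i),'grasp',proj('wrist',t+[0,0,.008],i),-i['R'].T@i['t'])
E
```

```text
(279, 232) 0.20228274 [ 0.6803 -0.103   0.2256]
(279, 236) 0.18327317 [ 0.6762 -0.1017  0.2441]
(279, 240) 0.17912582 [ 0.6768 -0.1019  0.2486]
(270, 238) 0.1831333 [ 0.6757 -0.1067  0.2446]
(288, 238) 0.20456688 [ 0.686  -0.0991  0.2245]
(279, 210) 0.20265399 [ 0.6683 -0.0992  0.2216]
(279, 160) 0.19425751 [ 0.6398 -0.0901  0.2218]
(265, 250) 0.16541162 [ 0.6745 -0.1084  0.2628]
(265, 260) 0.1534426 [ 0.6743 -0.1079  0.2752]
(292, 260) 0.15339386 [ 0.678  -0.0962  0.2753]
(265, 330) 0.124124914 [ 0.6867 -0.1106  0.3093]
(290, 330) 0.13034399 [ 0.6932 -0.1028  0.3039]
tip proj [[279.0501 244.3805]] grasp [[279.1278 257.6388]] [ 0.6152 -0.0827  0.4165]
```

View pics/w3z.png

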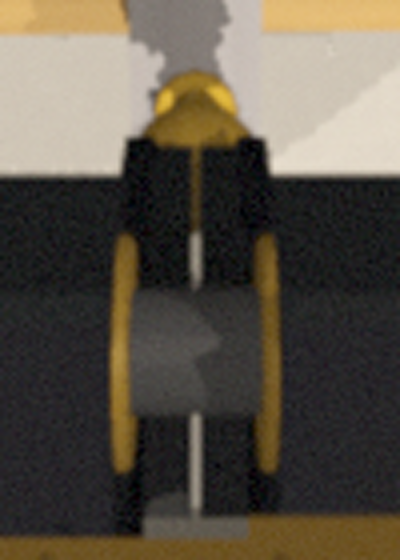

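```bash
python3 - <<'E'
from h import *
i=camera_info('wrist')
p,d=read_camera('wrist')
def pt(u,v):
    C,dd=ray('wrist',(u,v),i); return C+dd*d[v,u]/(i['R']@dd)[2]
for u in (265,268,290):
  for v in range(240,262,2): print((u,v),d[v,u],pt(u,v), p[v,u])
for v in range(236,284,3): print((279,v),pt(279,v),p[v,279])
t=env.get_obs(); print(t['tool_pos'],t['grip_width'])
E
```

```text
(265, 240) 0.2072579 [ 0.6838 -0.1131  0.2223] [195 188 180]
(265, 242) 0.20732564 [ 0.685  -0.1135  0.2225] [161 149 138]
(265, 244) 0.17227541 [ 0.6741 -0.1086  0.2556] [61 55 46]
(265, 246) 0.17038445 [ 0.6744 -0.1086  0.2577] [13 17 21]
(265, 248) 0.16755179 [ 0.6743 -0.1085  0.2606] [21 17 25]
(265, 250) 0.16526508 [ 0.6744 -0.1084  0.263 ] [0 0 3]
(265, 252) 0.1634189 [ 0.6746 -0.1084  0.2649] [20 20 14]
(265, 254) 0.16076432 [ 0.6745 -0.1083  0.2677] [13 16 15]
(265, 256) 0.15933381 [ 0.6749 -0.1083  0.2693] [10  5 11]
(265, 258) 0.15645689 [ 0.6746 -0.1081  0.2722] [12 16 13]
(265, 260) 0.15283276 [ 0.6741 -0.1078  0.2758] [ 7 10 18]
(268, 240) 0.18165115 [ 0.6758 -0.1078  0.2463] [116  95  72]
(268, 242) 0.1799988 [ 0.6763 -0.1079  0.2481] [106  82  34]
(268, 244) 0.17278944 [ 0.6747 -0.1072  0.2551] [78 61 23]
(268, 246) 0.16955553 [ 0.6746 -0.107   0.2584] [33 27 27]
(268, 248) 0.16673926 [ 0.6745 -0.1069  0.2613] [10 15 14]
(268, 250) 0.1639378 [ 0.6744 -0.1068  0.2642] [10 12 21]
(268, 252) 0.16296627 [ 0.6749 -0.1069  0.2654] [14 23 26]
(268, 254) 0.1600823 [ 0.6747 -0.
[... 985 characters left out ...]
[136 105  33]
(279, 245) [ 0.6785 -0.1025  0.2512] [133 101  35]
(279, 248) [ 0.678  -0.1023  0.2565] [87 67 32]
(279, 251) [ 0.6779 -0.1023  0.2606] [68 54 27]
(279, 254) [ 0.6779 -0.1023  0.2645] [69 54 28]
(279, 257) [ 0.6784 -0.1025  0.2668] [66 51 29]
(279, 260) [ 0.678  -0.1024  0.2712] [64 55 25]
(279, 263) [ 0.6778 -0.1023  0.2749] [62 45 22]
(279, 266) [ 0.6784 -0.1025  0.2767] [63 49 30]
(279, 269) [ 0.6802 -0.1031  0.276 ] [129 122 109]
(279, 272) [ 0.6812 -0.1034  0.2768] [139 132 118]
(279, 275) [ 0.6824 -0.1038  0.2773] [139 134 122]
(279, 278) [ 0.6838 -0.1042  0.2773] [128 122 110]
(279, 281) [ 0.6852 -0.1047  0.2775] [82 75 68]
[ 0.6857 -0.1047  0.2423] 0.0006947818285205239
```

The fingers closed above the ball: depth puts the tips at z≈0.254, about 23 mm higher than the reported TCP implies. I'll open, measure the tips again, and go lower.

Emit:
move_arm:
  moves:
    - [0,-6,0,0,0,0]
    - [0,-6,0,0,0,0]
    - [0,-6,0,0,0,0]
    - [0,-6,0,0,0,0]
    - [0,-6,0,0,0,0]
    - [0,-6,0,0,0,0]
  claw: 50

```text
time_s: 5.5
tool_pos: [0.685, -0.1046, 0.2458]
tool_rot: [-90.0, 0.0, -17.7]
force: [-0.4, -0.4, -0.5]
grip_width: 0.0323
```

```bash
python3 - <<'E'
from h import *
t=env.get_obs(); print(t['tool_pos'],t['grip_width'],t['force'])
i=camera_info('wrist')
p,d=save('wrist','w4.png')
cv2.imwrite('pics/w4z.png',cv2.resize(p[180:380,160:400,::-1],None,fx=3,fy=3,interpolation=cv2.INTER_CUBIC))
def pt(u,v):
    C,dd=ray('wrist',(u,v),i); return C+dd*d[v,u]/(i['R']@dd)[2]
for u in (216,222,228,330,336,342):
  for v in range(244,345,8): print((u,v),pt(u,v),end=' ')
  print()
print(pt(280,250),pt(280,258),pt(280,245))
E
```

```text
[ 0.685  -0.1046  0.2458] 0.032342097117068806 [-0.3658 -0.3714 -0.5387]
(216, 244) [ 0.7476 -0.2125 -0.0003] (216, 252) [ 0.7583 -0.2165 -0.0001] (216, 260) [ 0.7693 -0.2206 -0.0003] (216, 268) [ 0.7807 -0.2251 -0.0012] (216, 276) [ 0.6678 -0.1264  0.2945] (216, 284) [ 0.6504 -0.111   0.341 ] (216, 292) [ 0.6513 -0.1108  0.3438] (216, 300) [ 0.6526 -0.111   0.3454] (216, 308) [ 0.654  -0.1113  0.3467] (216, 316) [ 0.6713 -0.1229  0.3197] (216, 324) [ 0.6729 -0.1231  0.322 ] (216, 332) [ 0.6757 -0.1241  0.3221] (216, 340) [ 0.6786 -0.1252  0.3222] 
(222, 244) [ 0.7503 -0.2051 -0.0012] (222, 252) [ 0.7609 -0.2089 -0.0006] (222, 260) [ 0.7719 -0.213  -0.0006] (222, 268) [ 0.6683 -0.1253  0.2866] (222, 276) [ 0.6685 -0.1241  0.2946] (222, 284) [ 0.6506 -0.1093  0.3417] (222, 292) [ 0.6517 -0.1093  0.3439] (222, 300) [ 0.653  -0.1095  0.3456] (222, 308) [ 0.6552 -0.1104  0.3455] (222, 316) [ 0.6773 -0.1246  0.3102] (222, 324) [ 0.6795 -0.1251  0.3119] (222, 332) [ 0.683  -0.1265  0.3115] (222, 340) [ 0.6851 -0.127   0.3133] 
(228, 244) [ 0.7522 -0.197   0.0004] (228, 252) [ 0.6685 -0.125
[... 1242 characters left out ...]
6) [ 0.689  -0.0841  0.3119] (336, 324) [ 0.6921 -0.085   0.3121] (336, 332) [ 0.6946 -0.0859  0.3132] (336, 340) [ 0.697  -0.0867  0.3144] 
(342, 244) [ 0.7987 -0.0524 -0.0008] (342, 252) [ 0.8095 -0.0554 -0.0001] (342, 260) [ 0.8209 -0.0583 -0.0003] (342, 268) [ 0.8325 -0.0613 -0.0007] (342, 276) [ 0.6838 -0.0772  0.2939] (342, 284) [ 0.6594 -0.0799  0.3427] (342, 292) [ 0.66   -0.0805  0.3453] (342, 300) [ 0.6623 -0.0811  0.3452] (342, 308) [ 0.6638 -0.0817  0.3462] (342, 316) [ 0.6827 -0.0821  0.322 ] (342, 324) [ 0.6852 -0.0829  0.3226] (342, 332) [ 0.6874 -0.0836  0.3237] (342, 340) [ 0.6901 -0.0844  0.3241] 
[ 0.6805 -0.1028  0.255 ] [ 0.6851 -0.1042  0.2544] [ 0.6785 -0.1021  0.2532]
```

View pics/w4z.png

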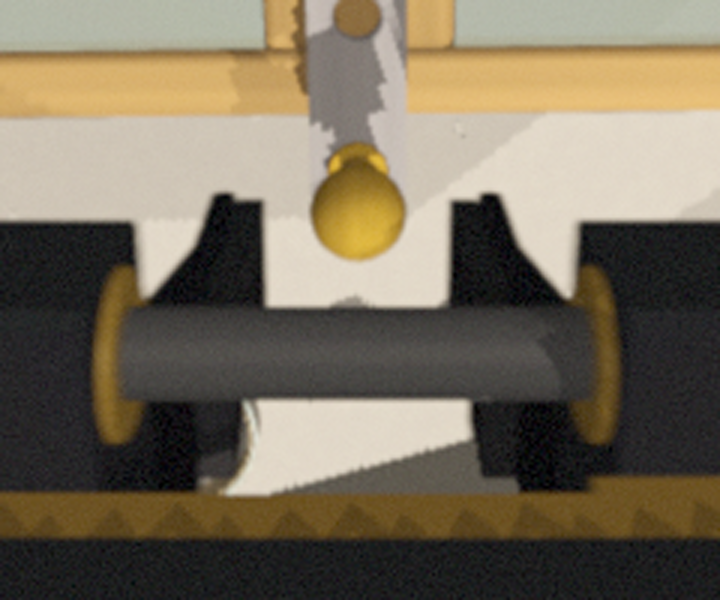

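Emit:
move_arm:
  moves:
    - [1,8,0,0,0,0]
    - [1,15,0,0,0,0]
    - [1,21,0,0,0,0]
    - [1,25,0,0,0,0]
    - [1,27,0,0,0,0]
    - [1,28,0,0,0,0]
    - [1,28,0,0,0,0]
  claw: 50

```text
time_s: 6.13
tool_pos: [0.6861, -0.1049, 0.218]
tool_rot: [-90.0, 0.0, -17.7]
force: [0.9, -1.0, 0.7]
grip_width: 0.05
```

```bash
python3 - <<'E'
from h import *
t=env.get_obs(); print(t['tool_pos'],t['grip_width'],t['force'])
i=camera_info('wrist')
p,d=save('wrist','w5.png')
cv2.imwrite('pics/w5z.png',cv2.resize(p[180:380,160:400,::-1],None,fx=3,fy=3,interpolation=cv2.INTER_CUBIC))
def pt(u,v):
    C,dd=ray('wrist',(u,v),i); return C+dd*d[v,u]/(i['R']@dd)[2]
for u in (228,232,330):
  for v in range(240,270,4): print((u,v),pt(u,v),end=' ')
  print()
p,d=save('scene','s5.png')
cv2.imwrite('pics/s5z.png',cv2.resize(p[150:270,310:450,::-1],None,fx=5,fy=5,interpolation=cv2.INTER_CUBIC))
E
```

```text
[ 0.6861 -0.1049  0.218 ] 0.049960919345509024 [ 0.8644 -0.9912  0.6702]
(228, 240) [ 0.7391 -0.1878  0.0012] (228, 244) [ 0.745  -0.1903 -0.0016] (228, 248) [ 0.6705 -0.1274  0.2323] (228, 252) [ 0.6706 -0.1265  0.2379] (228, 256) [ 0.6727 -0.1274  0.2374] (228, 260) [ 0.6742 -0.1277  0.2389] (228, 264) [ 0.6762 -0.1284  0.2389] (228, 268) [ 0.6777 -0.1288  0.2403] 
(232, 240) [ 0.7412 -0.1836 -0.0008] (232, 244) [ 0.746  -0.1852 -0.    ] (232, 248) [ 0.7507 -0.1867  0.001 ] (232, 252) [ 0.756  -0.1887  0.0002] (232, 256) [ 0.7611 -0.1906  0.0002] (232, 260) [ 0.767  -0.193  -0.0017] (232, 264) [ 0.7716 -0.1944 -0.0003] (232, 268) [ 0.7766 -0.1962  0.0002] 
(330, 240) [ 0.7773 -0.0676  0.0012] (330, 244) [ 0.7834 -0.069  -0.0012] (330, 248) [ 0.6857 -0.0779  0.2334] (330, 252) [ 0.6856 -0.0786  0.2384] (330, 256) [ 0.6865 -0.0792  0.2408] (330, 260) [ 0.6885 -0.0798  0.2409] (330, 264) [ 0.6903 -0.0803  0.2414] (330, 268) [ 0.6916 -0.0809  0.243 ]
```

View pics/w5z.png

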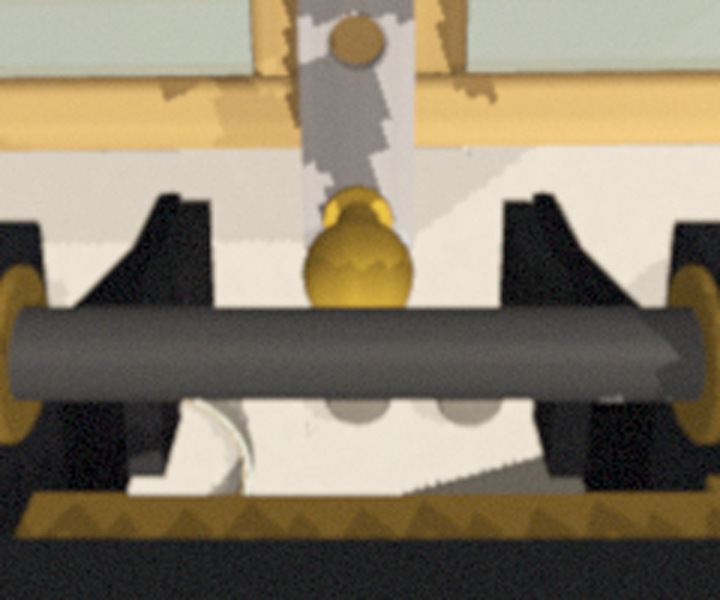

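View pics/s5z.png

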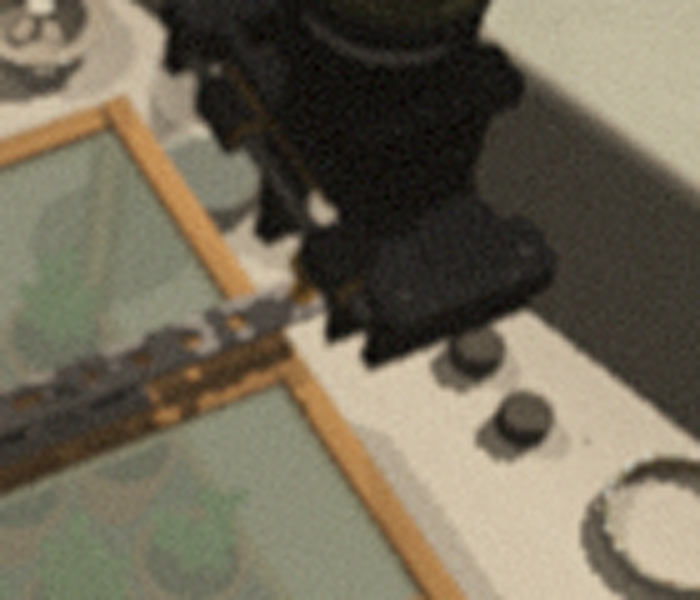

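Tips are at z≈0.231 with the ball centred between them at (279,272), so I'm closing.

Emit:
move_arm:
  moves:
    - [0,0,0,0,0,0]
    - [0,0,0,0,0,0]
    - [0,0,0,0,0,0]
    - [0,0,0,0,0,0]
    - [0,0,0,0,0,0]
    - [0,0,0,0,0,0]
    - [0,0,0,0,0,0]
    - [0,0,0,0,0,0]
  claw: 0
  newtons: 20

```text
time_s: 6.9
tool_pos: [0.6862, -0.1049, 0.2183]
tool_rot: [-90.0, -0.0, -17.7]
force: [0.2, -0.3, -0.2]
grip_width: 0.0164
```

Emit:
move_arm:
  moves:
    - [-0.5,-4,0,0,0,0]
    - [-1,-8.5,0,0,0,0]
    - [-1.7,-13,0,0,0,0]
    - [-2.4,-17,0,0,0,0]
    - [-2.4,-17,0,0,0,0]
    - [-2.4,-17,0,0,0,0]

```text
time_s: 7.4
tool_pos: [0.6838, -0.1042, 0.2356]
tool_rot: [-90.0, -0.0, -17.7]
force: [-1.6, 0.1, -1.6]
grip_width: 0.0166
```

```bash
python3 - <<'E'
from h import *
t=env.get_obs(); print(t['tool_pos'],t['grip_width'],t['force'])
p,d=save('wrist','w6.png')
p,d=save('scene','s6.png')
cv2.imwrite('pics/s6z.png',cv2.resize(p[130:290,230:430,::-1],None,fx=3,fy=3,interpolation=cv2.INTER_CUBIC))
E
```

```text
[ 0.6838 -0.1042  0.2356] 0.016616826963819758 [-1.6186  0.1143 -1.5774]
```

View pics/w6.png

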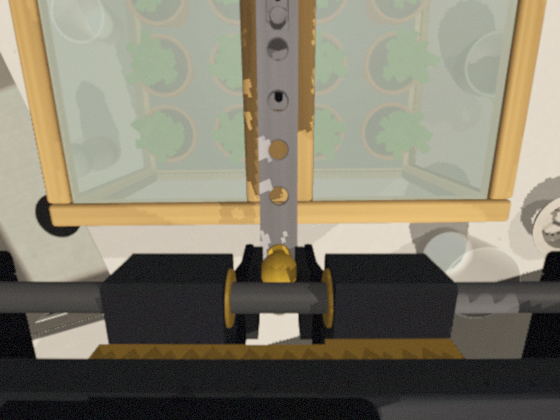

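View pics/s6z.png

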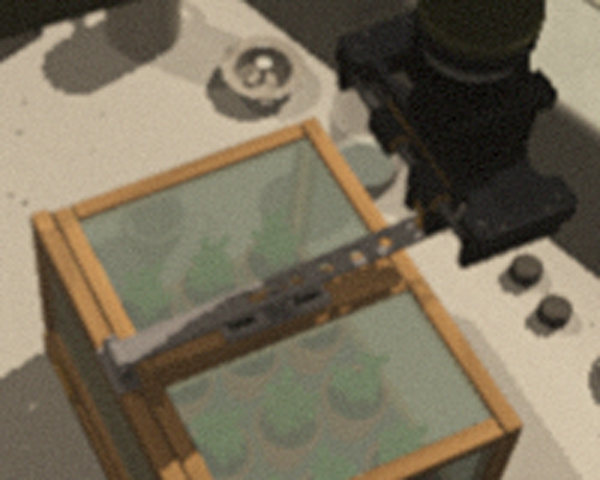

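The stay is held and has lifted, with the pin still in the slot. I'll keep lifting along the arc.

Emit:
move_arm:
  moves:
    - [-0.8,-4,0,0,0,0]
    - [-1.6,-8.4,0,0,0,0]
    - [-2.6,-12.5,0,0,0,0]
    - [-3.6,-16.8,0,0,0,0]
    - [-4.7,-21,0,0,0,0]
    - [-5.8,-25,0,0,0,0]
    - [-7,-29,0,0,0,0]
    - [-7,-29,0,0,0,0]

```text
time_s: 8.17
tool_pos: [0.6769, -0.102, 0.2654]
tool_rot: [-90.0, -0.0, -17.7]
force: [-2.3, 0.8, -0.9]
grip_width: 0.0165
```

```bash
python3 - <<'E'
from h import *
t=env.get_obs(); print(t['tool_pos'],t['grip_width'],t['force'])
p,d=save('wrist','w7.png')
cv2.imwrite('pics/w7z.png',cv2.resize(p[0:150,230:330,::-1],None,fx=4,fy=4,interpolation=cv2.INTER_CUBIC))
p,d=save('scene','s7.png')
cv2.imwrite('pics/s7z.png',cv2.resize(p[130:290,230:430,::-1],None,fx=3,fy=3,interpolation=cv2.INTER_CUBIC))
E
```

```text
[ 0.6769 -0.102   0.2654] 0.016502212594963785 [-2.314   0.7718 -0.9118]
```

View pics/w7z.png

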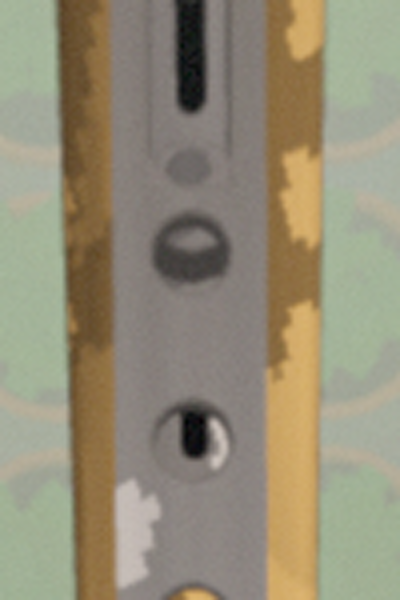

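View pics/s7z.png

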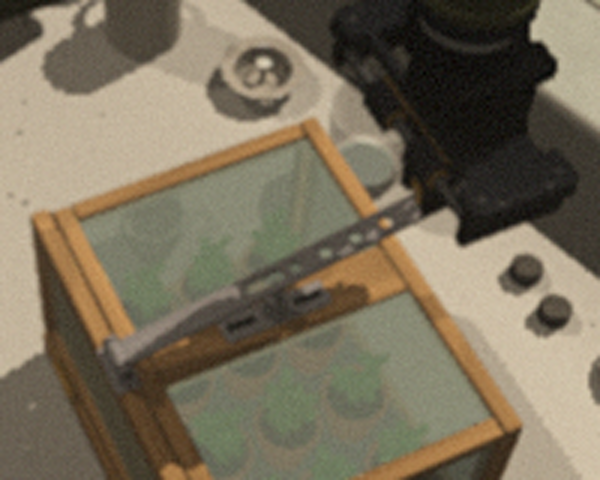

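The bar is clear of the pin: the pin top shows dimly through the slot end, and all holes sit well above it. Now I'll let the vent lean out, about 58 mm along −x.

Emit:
move_arm:
  moves:
    - [-2,0,0,0,0,0]
    - [-5,0,0,0,0,0]
    - [-9,0,0,0,0,0]
    - [-13,0,0,0,0,0]
    - [-17,0,0,0,0,0]
    - [-21,0,0,0,0,0]
    - [-25,0,0,0,0,0]
    - [-29,0,-0.2,0,0,0]
    - [-33,0,-0.2,0,0,0]
    - [-37,0,-0.3,0,0,0]
    - [-41,0,-0.3,0,0,0]
    - [-45,0,-0.3,0,0,0]
    - [-49,0,-0.4,0,0,0]
    - [-53,0,-0.4,0,0,0]
    - [-56,0,-0.4,0,0,0]
    - [-58,0,-0.4,0,0,0]
    - [-58,0,-0.4,0,0,0]
    - [-58,0,-0.4,0,0,0]

```text
time_s: 9.77
tool_pos: [0.6217, -0.0848, 0.2643]
tool_rot: [-90.0, 0.0, -17.7]
force: [-1.8, 0.4, -1.3]
grip_width: 0.0166
```

```bash
cat > look.py <<'E'
from h import *
import sys
n=sys.argv[1]
t=env.get_obs(); print(t['time_s'],t['tool_pos'],t['grip_width'],t['force'])
i=camera_info('wrist')
p,d=save('wrist',f'w{n}.png'); np.savez(f'w{n}.npz',d=d,**i)
a=cv2.resize(p[60:240,230:330,::-1],None,fx=3.3,fy=3.3,interpolation=cv2.INTER_CUBIC)
p,d=save('scene',f's{n}.png')
b=cv2.resize(p[130:290,230:400,::-1],None,fx=2.6,fy=2.6,interpolation=cv2.INTER_CUBIC)
b=cv2.copyMakeBorder(b,0,max(0,a.shape[0]-b.shape[0]),0,0,cv2.BORDER_CONSTANT)[:a.shape[0]]
cv2.imwrite(f'pics/c{n}.png',np.hstack([a,b])); print(a.shape,b.shape)
E
python3 look.py 8
```

```text
9.7667 [ 0.6217 -0.0848  0.2643] 0.0165649849004471 [-1.7974  0.4204 -1.3287]
(594, 330, 3) (594, 442, 3)
```

View pics/c8.png

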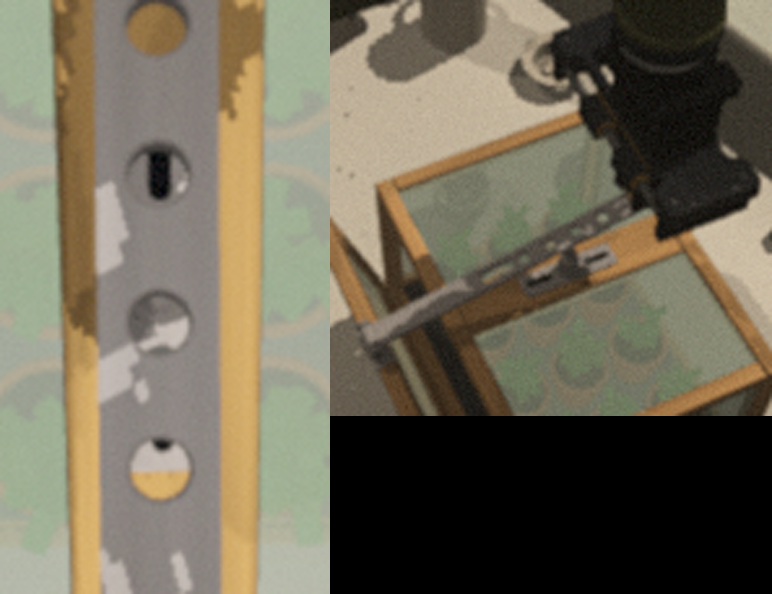

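View pics/w8.png

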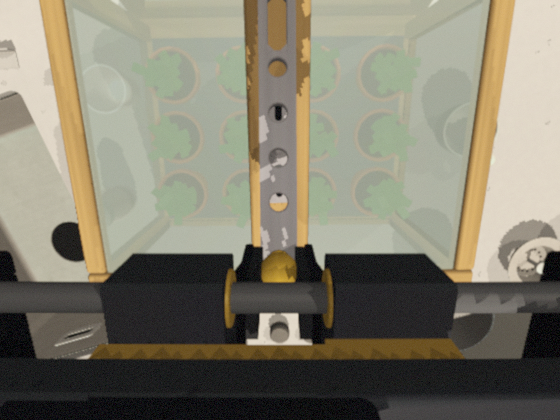

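```bash
python3 - <<'E'
from h import *
i=dict(np.load('w8.npz')); d=i.pop('d')
print(proj('wrist',[[.5702,-.0687,.2315],[.5702,-.0687,.2175]],i))
p=cv2.imread('pics/w8.png')
cv2.imwrite('pics/w8z.png',cv2.resize(p[90:180,255:300],None,fx=6.5,fy=6.5,interpolation=cv2.INTER_CUBIC))
def pt(u,v):
    C,dd=ray('wrist',(u,v),i); return C+dd*d[v,u]/(i['R']@dd)[2]
for v in range(148,168,2): print(v,[ (pt(u,v)[2]*1000).round(0) for u in (268,272,275,278,281,284,290)])
print('bar',pt(268,157),pt(290,157),pt(268,113),pt(268,201))
E
```

```text
[[278.6702 147.9873]
 [278.6636 145.9244]]
148 [np.float64(255.0), np.float64(255.0), np.float64(255.0), np.float64(255.0), np.float64(255.0), np.float64(255.0), np.float64(254.0)]
150 [np.float64(255.0), np.float64(256.0), np.float64(232.0), np.float64(232.0), np.float64(251.0), np.float64(255.0), np.float64(256.0)]
152 [np.float64(255.0), np.float64(218.0), np.float64(231.0), np.float64(231.0), np.float64(232.0), np.float64(219.0), np.float64(256.0)]
154 [np.float64(255.0), np.float64(217.0), np.float64(219.0), np.float64(232.0), np.float64(218.0), np.float64(217.0), np.float64(255.0)]
156 [np.float64(257.0), np.float64(217.0), np.float64(218.0), np.float64(218.0), np.float64(218.0), np.float64(219.0), np.float64(257.0)]
158 [np.float64(256.0), np.float64(199.0), np.float64(197.0), np.float64(216.0), np.float64(199.0), np.float64(197.0), np.float64(256.0)]
160 [np.float64(257.0), np.float64(198.0), np.float64(199.0), np.float64(198.0), np.float64(199.0), np.float64(198.0), np.float64(257.0)]
162 [np.float64(256.0), np.float64(199.0), np.float64(198.0), np.float64(197.0), np.float64(197.0), np.float64(199.0), np.float64(256.0)]
164 [np.float64(257.0), np.float64(198.0), np.float64(199.0), np.float64(197.0), np.float64(198.0), np.float64(198.0), np.float64(258.0)]
166 [np.float64(257.0), np.float64(257.0), np.float64(200.0), np.float64(200.0), np.float64(200.0), np.float64(257.0), np.float64(257.0)]
bar [ 0.5708 -0.0749  0.2562] [ 0.5742 -0.0636  0.2574] [ 0.5491 -0.068   0.2511] [ 0.5925 -0.0818  0.2625]
```

View pics/w8z.png

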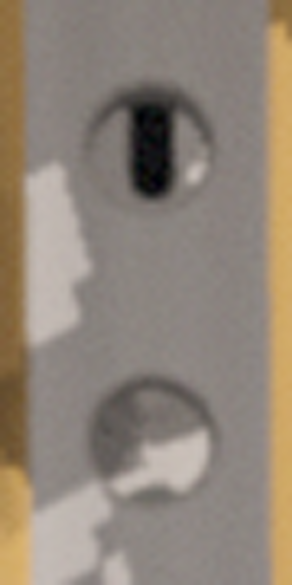

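```bash
cat > pinhole.py <<'E'
from h import *
import sys
# usage: n urange rows hole-pixel
n=sys.argv[1]; i=dict(np.load(f'w{n}.npz')); d=i.pop('d')
K=np.array([[i['fx'],0,i['cx']],[0,i['fy'],i['cy']],[0,0,1]])
v,u=np.mgrid[60:240,262:296]; v=v.ravel();u=u.ravel()
nn=cv2.undistortPoints(np.stack([u,v],1).astype(float)[:,None],K,np.array(i['distortion']))[:,0]
z=d[v,u][:,None]; X=(np.hstack([nn*z,z])-i['t'])@i['R']
a=np.radians(-17.4); ux=np.array([np.cos(a),np.sin(a),0]);uy=np.array([-np.sin(a),np.cos(a),0])
o=np.array([.5702,-.0687,0]); S=np.stack([(X-o)@ux*1e3,(X-o)@uy*1e3,X[:,2]*1e3],1)
# bar plane: z > pin top+
lo=float(sys.argv[2]) if len(sys.argv)>2 else 236
b=S[S[:,2]>lo]; b=b[(b[:,0]<60)&(b[:,0]>-60)]
A=np.c_[b[:,0],np.ones(len(b))]
for _ in range(3):
    c=np.linalg.lstsq(A,b[:,2],rcond=None)[0]; r=b[:,2]-A@c; k=abs(r)<2; b=b[k];A=A[k]
print('bar slope deg',np.degrees(np.arctan(c[0])),'z at pin',c[1],'y range',np.percentile(b[:,1],[1,99]))
below=S[(S[:,2]<A.mean()*0+c[0]*S[:,0]+c[1]-4)]
for uu in range(0): pass
pt=S[(abs(S[:,2]-231.5)<2.2)&(abs(S[:,0])<15)&(S[:,2]<c[0]*S[:,0]+c[1]-5)]
co=S[(abs(S[:,2]-217.5)<2.2)&(abs(S[:,0])<20)]
for nm,q in (('pin',pt),('collar',co)):
    if len(q): print(nm,len(q),'x',np.percentile(q[:,0],[0,3,50,97,100]),'y',np.percentile(q[:,1],[3,97]))
# holes: non-bar pixels' rays intersected with the bar plane
C=-i['R'].T@i['t']; Cs=np.array([(C-o)@ux*1e3,(C-o)@uy*1e3,C[2]*1e3])
nb=S[S[:,2]<c[0]*S[:,0]+c[1]-4]
D=nb-Cs; s=(c[0]*Cs[0]+c[1]-Cs[2])/(D[:,2]-c[0]*D[:,0]); H=Cs+s[:,None]*D
H=H[(abs(H[:,1]-np.mean(b[:,1]))<6.5)]
h,e=np.histogram(H[:,0],bins=np.arange(-90,70,2))
# cluster
xs=np.sort(H[:,0]); sp=np.where(np.diff(xs)>4)[0]; st=0
for k in list(sp)+[len(xs)-1]:
    g=xs[st:k+1]; st=k+1
    if len(g)>20:
        m=H[(H[:,0]>=g[0])&(H[:,0]<=g[-1])]
        print('opening top-surface x',g[0].round(1),g[-1].round(1),'mid',((g[0]+g[-1])/2).round(2),'mean',g.mean().round(2),'y',((m[:,1].min()+m[:,1].max())/2).round(2))
E
python3 pinhole.py 8
```

```text
bar slope deg 12.916745702942812 z at pin 255.7000523625485 y range [-9.0976  8.8061]
pin 36 x [1.0875 1.1149 2.3564 3.7439 3.8026] y [-2.8497  2.0202]
collar 61 x [3.7811 3.8325 5.8218 7.4594 7.9275] y [-5.0348  3.5878]
opening top-surface x -47.5 -39.3 mid -43.4 mean -43.4 y -0.72
opening top-surface x -25.0 -16.2 mid -20.58 mean -20.27 y -0.55
opening top-surface x -1.7 7.2 mid 2.73 mean 2.9 y -0.65
opening top-surface x 21.3 30.3 mid 25.78 mean 25.95 y -0.48
```

Depth shows hole 3 about 4 mm beyond the pin at this tilt. Lowering straight down brings it back about 3.5 mm, so I'll lower 20 mm and look again.

Emit:
move_arm:
  moves:
    - [0,3,0,0,0,0]
    - [0,6,0,0,0,0]
    - [0,9,0,0,0,0]
    - [0,12,0,0,0,0]
    - [0,15,0,0,0,0]
    - [0,18,0,0,0,0]
    - [0,19.5,0,0,0,0]
    - [0,19.5,0,0,0,0]
    - [0,19.5,0,0,0,0]

```text
time_s: 10.62
tool_pos: [0.6216, -0.0849, 0.2446]
tool_rot: [-90.0, 0.0, -17.7]
force: [-0.6, 0.1, -1.4]
grip_width: 0.0164
```

```bash
python3 look.py 9; python3 pinhole.py 9 233.5
```

```text
10.6167 [ 0.6216 -0.0849  0.2446] 0.01636821108125854 [-0.647   0.073  -1.3596]
(594, 330, 3) (594, 442, 3)
bar slope deg 8.320745118988837 z at pin 240.66076708849465 y range [-9.0527  8.5352]
pin 154 x [-3.4964 -3.3341 -0.1851  3.1323  3.8148] y [-3.7572  3.0858]
collar 98 x [-1.1726  0.1026  5.3126  7.2105  7.9171] y [-5.8085  4.2639]
opening top-surface x -46.3 -42.4 mid -44.32 mean -44.81 y -0.74
opening top-surface x -29.7 -18.8 mid -24.26 mean -23.27 y -0.85
opening top-surface x -4.2 5.0 mid 0.41 mean 0.22 y -0.7
opening top-surface x 19.1 28.1 mid 23.6 mean 23.57 y -0.54
```

View pics/c9.png

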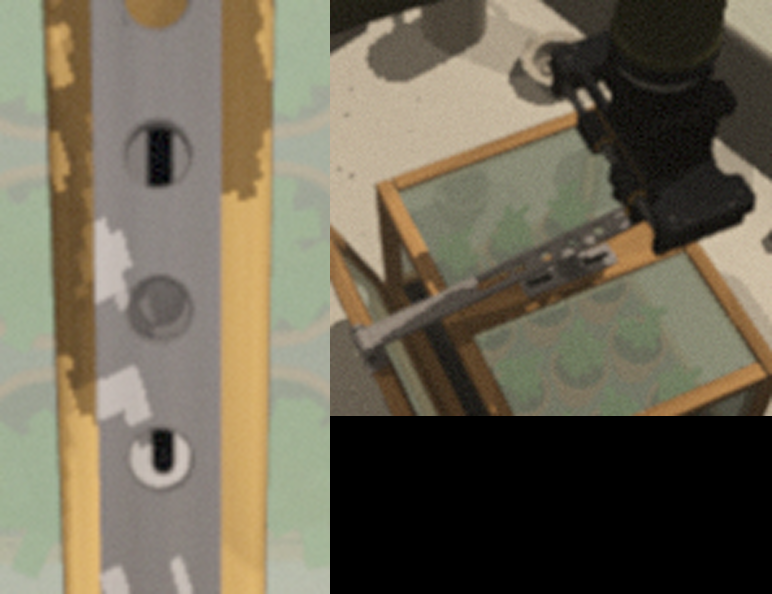

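Emit:
move_arm:
  moves:
    - [0,1.5,0.3,0,0,0]
    - [0,3,0.3,0,0,0]
    - [0,4.5,0.3,0,0,0]
    - [0,4.5,0.3,0,0,0]
    - [0,4.5,0.3,0,0,0]

```text
time_s: 11.13
tool_pos: [0.6217, -0.0845, 0.24]
tool_rot: [-90.0, 0.0, -17.7]
force: [-1.0, 0.7, -1.2]
grip_width: 0.0159
```

```bash
python3 look.py 10; python3 pinhole.py 10 233.5
```

```text
11.1333 [ 0.6217 -0.0845  0.24  ] 0.015941059244855126 [-1.0317  0.6713 -1.1505]
(594, 330, 3) (594, 442, 3)
bar slope deg 6.672256793613742 z at pin 237.32695396721334 y range [-8.7586  8.8854]
pin 150 x [-3.8798 -3.3082 -0.0996  3.1685  3.6863] y [-3.592   3.1464]
collar 86 x [-2.8516 -1.0272  4.4956  7.0606  7.1563] y [-5.3214  4.5233]
opening top-surface x -45.9 -43.0 mid -44.47 mean -44.8 y -0.62
opening top-surface x -28.2 -19.3 mid -23.76 mean -23.92 y -0.48
opening top-surface x -4.9 4.3 mid -0.26 mean -0.32 y -0.33
opening top-surface x 18.4 27.4 mid 22.91 mean 23.06 y -0.17
```

View pics/c10.png

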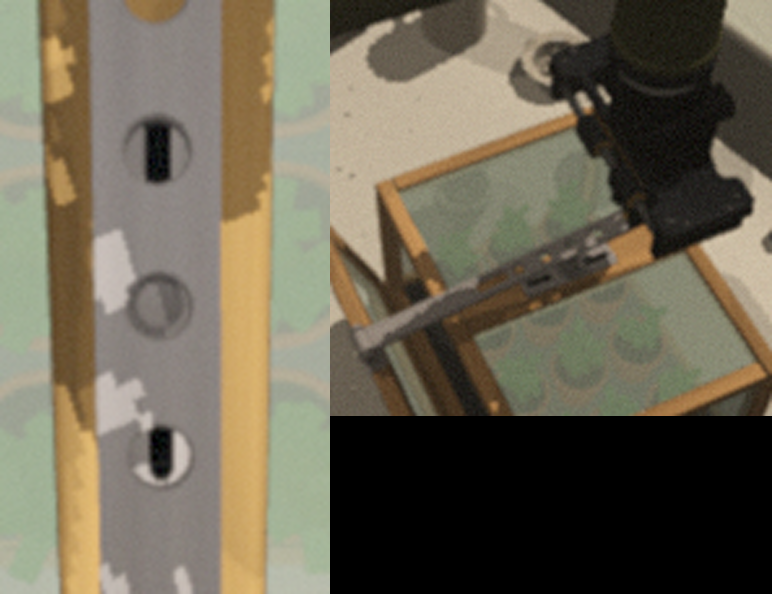

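Pin and hole 3 are concentric at (158,305) in the crop. Lowering into the hole, giving way forward as the tilt decreases.

Emit:
move_arm:
  moves:
    - [0.2,2,0,0,0,0]
    - [0.4,4,0,0,0,0]
    - [0.6,6,0,0,0,0]
    - [0.9,8,0,0,0,0]
    - [0.9,8,0,0,0,0]
    - [0.9,8,0,0,0,0]

```text
time_s: 11.73
tool_pos: [0.6226, -0.0848, 0.232]
tool_rot: [-90.0, 0.0, -17.7]
force: [-0.5, -0.1, -0.6]
grip_width: 0.0161
```

```bash
python3 look.py 11; python3 pinhole.py 11 222
```

```text
11.7333 [ 0.6226 -0.0848  0.232 ] 0.01609611895587893 [-0.5428 -0.1345 -0.5686]
(594, 330, 3) (594, 442, 3)
bar slope deg 5.6970000051321685 z at pin 230.5909804383785 y range [-8.6167  8.7293]
collar 67 x [-4.2011 -4.127   0.3217  5.777   5.8824] y [-5.1319  4.301 ]
opening top-surface x -44.7 -43.7 mid -44.22 mean -44.31 y -0.66
opening top-surface x -28.6 -19.4 mid -24.04 mean -24.16 y -0.52
opening top-surface x -5.1 4.0 mid -0.55 mean -1.25 y -0.38
opening top-surface x 18.5 27.5 mid 23.01 mean 22.95 y -0.23
```

View pics/c11.png

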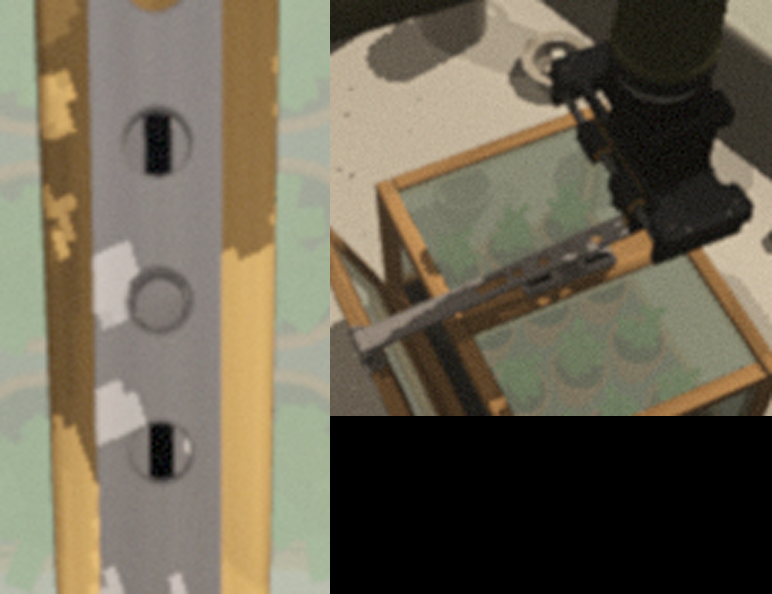

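The pin is through hole 3 (bar underside about 225.6, below the pin top) with no force. Continuing down.

Emit:
move_arm:
  moves:
    - [0.2,2,0,0,0,0]
    - [0.4,4,0,0,0,0]
    - [0.6,6,0,0,0,0]
    - [0.8,8,0,0,0,0]
    - [0.8,8,0,0,0,0]
    - [0.8,8,0,0,0,0]

```text
time_s: 12.33
tool_pos: [0.6233, -0.0851, 0.224]
tool_rot: [-90.0, 0.0, -17.7]
force: [-2.2, 0.6, -0.2]
grip_width: 0.0162
```

```bash
python3 look.py 12; python3 pinhole.py 12 218
```

```text
12.3333 [ 0.6233 -0.0851  0.224 ] 0.01622512685730066 [-2.1787  0.6432 -0.1553]
(594, 330, 3) (594, 442, 3)
bar slope deg 3.591120196140753 z at pin 224.43615428195744 y range [-8.6224  8.7197]
collar 75 x [-5.0447 -4.9679 -2.9326  1.832   2.8177] y [-4.9362  4.1163]
opening top-surface x -29.1 -20.1 mid -24.58 mean -24.4 y -0.51
opening top-surface x -5.5 2.0 mid -1.72 mean -2.98 y -0.37
opening top-surface x 18.5 27.5 mid 23.03 mean 22.83 y -0.22
```

View pics/c12.png

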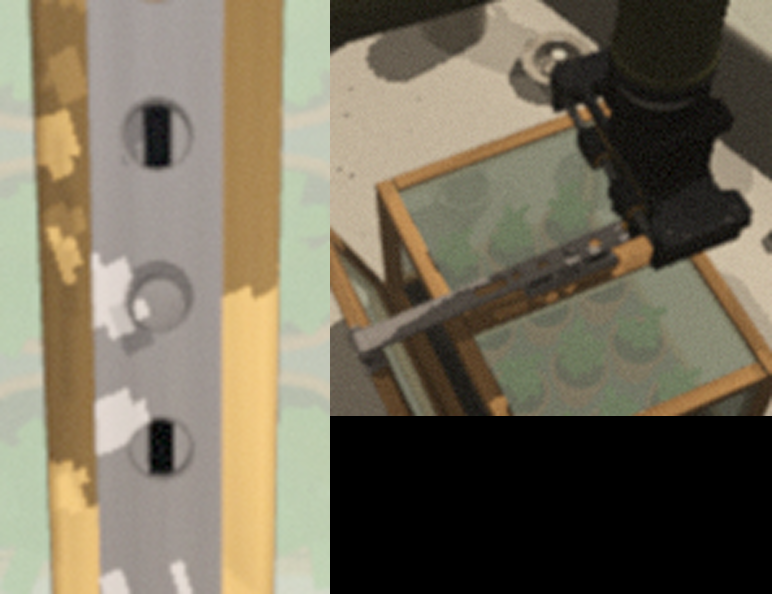

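Emit:
move_arm:
  moves:
    - [0.4,0.5,0,0,0,0]
    - [0.6,1,0,0,0,0]
    - [0.7,1.5,0,0,0,0]
    - [0.7,2,0,0,0,0]
    - [0.7,2,0,0,0,0]
    - [0.7,2,0,0,0,0]

```text
time_s: 12.93
tool_pos: [0.6242, -0.0853, 0.2223]
tool_rot: [-90.0, -0.0, -17.7]
force: [-1.0, 0.5, -1.6]
grip_width: 0.0162
```

```bash
python3 look.py 13; python3 pinhole.py 13 218
```

```text
12.9333 [ 0.6242 -0.0853  0.2223] 0.016156357907344192 [-1.0086  0.5059 -1.614 ]
(594, 330, 3) (594, 442, 3)
bar slope deg 3.173968405930873 z at pin 223.0935514735142 y range [-8.5945  8.7105]
collar 56 x [-4.2034 -4.172  -1.3762  3.3872  4.9147] y [-5.3339  4.1086]
opening top-surface x -28.1 -19.1 mid -23.61 mean -23.67 y -0.49
opening top-surface x -4.6 3.4 mid -0.56 mean -1.77 y -0.35
opening top-surface x 19.4 27.9 mid 23.65 mean 23.63 y -0.21
```

Emit:
move_arm:
  moves:
    - [0,0.4,0,0,0,0]
    - [0,0.8,0,0,0,0]
    - [0,0.8,0,0,0,0]
    - [0,0.8,0,0,0,0]

```text
time_s: 13.37
tool_pos: [0.6243, -0.0853, 0.2219]
tool_rot: [-90.0, -0.0, -17.7]
force: [-1.5, -0.6, 2.5]
grip_width: 0.0167
```

```bash
python3 look.py 14; python3 pinhole.py 14 218
```

```text
13.3667 [ 0.6243 -0.0853  0.2219] 0.01672359250187592 [-1.5233 -0.6178  2.4587]
(594, 330, 3) (594, 442, 3)
bar slope deg 3.1714409903378202 z at pin 222.81240849759203 y range [-8.5446  8.7125]
collar 57 x [-4.203  -4.1946 -1.4731  3.3172  4.4669] y [-5.3156  4.1215]
opening top-surface x -28.0 -19.0 mid -23.53 mean -23.64 y -0.47
opening top-surface x -4.5 2.5 mid -1.0 mean -1.77 y -0.59
opening top-surface x 19.5 28.0 mid 23.71 mean 23.62 y -0.19
```

View pics/c14.png

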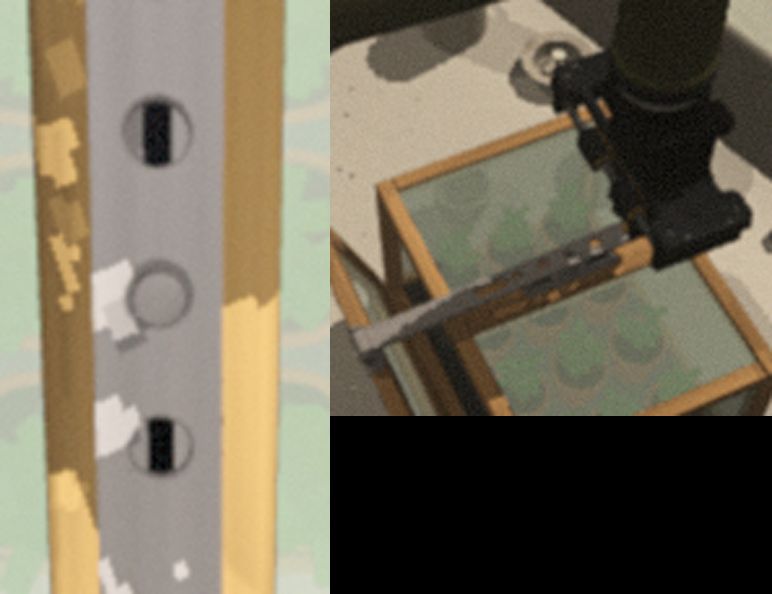

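The force changed sign (+2.5 N) and z stalled, so the bar is on the collar. I'll unload it, let the vent's weight bear on the pin, then open.

Emit:
move_arm:
  moves:
    - [-0.4,-0.2,0,0,0,0]
    - [-0.8,-0.3,0,0,0,0]
    - [-0.8,-0.3,0,0,0,0]
    - [-0.8,-0.3,0,0,0,0]
  newtons: 8

```text
time_s: 13.8
tool_pos: [0.6239, -0.0852, 0.2219]
tool_rot: [-90.0, -0.1, -17.7]
force: [0.4, 0.2, 0.9]
grip_width: 0.0172
```

Emit:
move_arm:
  moves:
    - [0,0,0,0,0,0]
    - [0,0,0,0,0,0]
    - [0,0,0,0,0,0]
    - [0,0,0,0,0,0]
    - [0,0,0,0,0,0]
    - [0,0,0,0,0,0]
    - [0,0,0,0,0,0]
    - [0,0,0,0,0,0]
  claw: 50

```text
time_s: 14.47
tool_pos: [0.6234, -0.0851, 0.2218]
tool_rot: [-90.0, -0.0, -17.7]
force: [-0.2, 0.3, -0.4]
grip_width: 0.0496
```

```bash
python3 look.py 15; python3 pinhole.py 15 218
```

```text
14.4667 [ 0.6234 -0.0851  0.2218] 0.04962506247620636 [-0.1588  0.2933 -0.3687]
(594, 330, 3) (594, 442, 3)
bar slope deg 3.3477768508366688 z at pin 222.92726236291506 y range [-8.5322  8.6761]
collar 101 x [-7.0961 -5.5641 -3.5546  0.5549  1.1227] y [-4.8151  4.0959]
opening top-surface x -29.4 -20.5 mid -24.94 mean -25.02 y -0.48
opening top-surface x -7.4 0.6 mid -3.43 mean -3.68 y -0.34
opening top-surface x 17.9 26.9 mid 22.42 mean 22.18 y -0.2
```

View pics/w15.png

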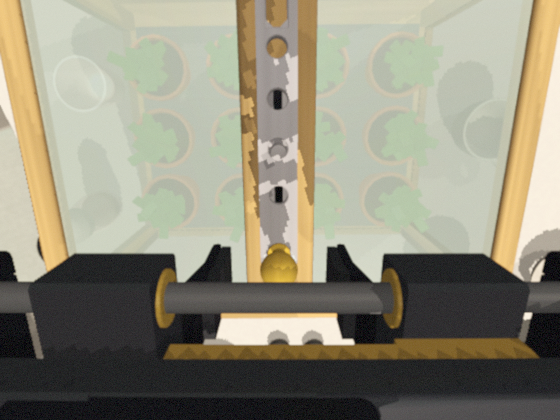

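Released and holding. Now retreating straight up.

Emit:
move_arm:
  moves:
    - [0,-4,0,0,0,0]
    - [0,-12,0,0,0,0]
    - [0,-24,0,0,0,0]
    - [0,-40,0,0,0,0]
    - [0,-60,0,0,0,0]
    - [0,-85,0,0,0,0]
    - [0,-110,0,0,0,0]
    - [0,-130,0,0,0,0]
    - [0,-140,0,0,0,0]
    - [0,-140,0,0,0,0]
    - [0,-140,0,0,0,0]

```text
time_s: 15.48
tool_pos: [0.6235, -0.0852, 0.362]
tool_rot: [-90.0, -0.0, -17.7]
force: [0.1, -0.3, -0.8]
grip_width: 0.0498
```

```bash
python3 look.py 16; python3 pinhole.py 16 218; python3 - <<'E'
from h import *
p,d=save('top','t16.png')
E
```

```text
15.4833 [ 0.6235 -0.0852  0.362 ] 0.049807240255733735 [ 0.128  -0.3128 -0.7614]
(594, 330, 3) (594, 442, 3)
bar slope deg 10.210310622147766 z at pin 229.11567358882286 y range [-10.6643   8.6265]
collar 36 x [-19.7537 -11.6141  -3.8097   0.6176   0.75  ] y [-5.0249  4.2304]
opening top-surface x -63.5 -58.5 mid -60.99 mean -61.45 y -0.97
opening top-surface x -53.5 -44.3 mid -48.87 mean -49.03 y -1.04
opening top-surface x -31.6 49.0 mid 8.69 mean 10.64 y -1.3
opening top-surface x 62.4 92.3 mid 77.36 mean 78.35 y -1.22
```

View pics/w16.png

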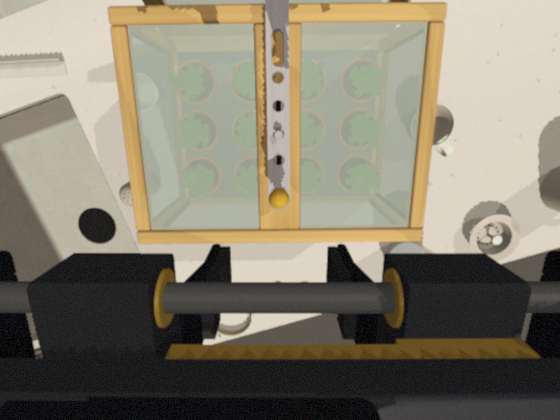

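View pics/s16.png

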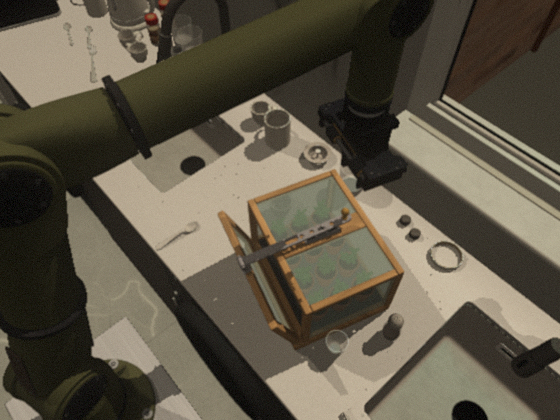

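View pics/t16.png

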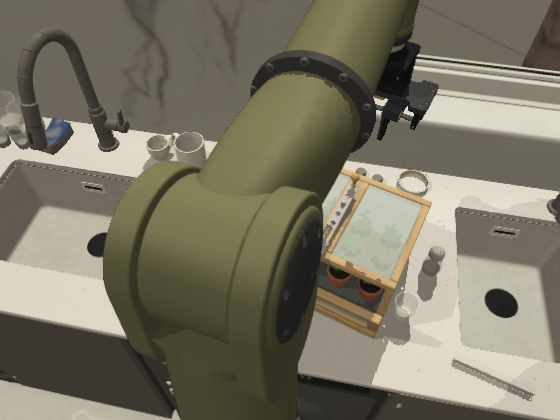

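The wrist view shows the slot at row 47, holes at rows 77, 105, 131 and 160, and the pin in the hole at row 131, which is the third. The vent leans out and the mill and tumbler stand where they were. I'll check the bar height once more, then sign off.

```bash
python3 - <<'E'
from h import *
i=camera_info('wrist'); p,d=read_camera('wrist')
def pt(u,v):
    C,dd=ray('wrist',(u,v),i); return C+dd*d[v,u]/(i['R']@dd)[2]
for v in (92,118,131,146,170): print(v,np.median([pt(u,v)[2] for u in (270,271,272,285,286,287)]),[round(float(pt(u,v)[2]),4) for u in (277,278,279)])
r=models.spot_in('mug','scene');print(r[:1])
j=camera_info('scene')
for c in ('mug','mill','tumbler'):
    print(c,[ (x['score'],np.round(x['point'],3)) for x in models.spot_in(c,'scene')[:1]])
a=cv2.imread('pics/scene0.png').astype(int); b=cv2.imread('pics/s16.png').astype(int)
for n,(x0,y0,x1,y1) in {'tumbler':(322,325,350,355),'mill':(382,310,406,342)}.items(): print(n,abs(a-b)[y0:y1,x0:x1].mean())
print(job.sign_off())
E
```

```text
92 0.22042446369845242 [0.2191, 0.2196, 0.2206]
118 0.2217691468464266 [0.2212, 0.2227, 0.2215]
131 0.22261700990316313 [0.2185, 0.2187, 0.2178]
146 0.22305675553220597 [0.2232, 0.2226, 0.2235]
170 0.2246401081679575 [0.2244, 0.2258, 0.2251]
[]
mug []
mill [(0.97, array([ 0.58 , -0.299,  0.063]))]
tumbler [(0.75, array([ 0.473, -0.233,  0.035]))]
tumbler 12.329761904761904
mill 13.45703125
the job is handed in; nothing more can be done
None
```

The vent is propped open: the third round hole is over the pin and the stay lies down on the pin's collar. I've let go and handed the job in at about 16 s; sign-off gives no verdict.

I took the stay by its ball knob, lifted it off the pin along its arc, and let the vent lean out while holding it. Then I lowered hole 3 over the pin, guided by the wrist camera's depth. The only downward push was about 2.5 N, when the bar met the collar. After that I unloaded it, opened the fingers and backed off straight up.

**Last checks:**
- **Height:** the top of the bar beside hole 3 is at z ≈ 222.6 mm, against 222.5 mm expected for fully home. The bar slopes up about 3.3°.
- **Right hole:** the wrist picture shows the pin in the third hole counted from the vent.
- **Holding:** the bar stayed in place for about a second after I released it.

**What went wrong or stayed uncertain:**
- My first attempt at the knob closed just above the ball, because the real fingertips were about 23 mm higher than I worked out from the reported TCP. It touched the ball with about 6 N, and as far as I could see moved nothing. I measured the tips by depth, went lower and gripped properly.
- The mill and tumbler were found standing in the last scene picture. The networks did not find the mug. I never moved near it, but that check came back empty.
- My automatic hole-and-pin fit gave nonsense on the last wrist picture, taken from higher up. I used direct depth readings there instead.

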